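Clear the feed track and make up the dial

TASK

The feeder has stopped and left three nests of the dial empty, with one roller stranded under the slotted cover of the feed track. Take the hooked pick from the rack, reach it down through the slot behind that roller, draw the roller out onto the open end of the track without putting fingers to it under the cover, and hang the pick back in its notch. Fill the three empty nests with one roller each, fully down: that one and the two loose rollers from the tray, leaving the rollers already on the dial, the wide plug in the tray and the oil bottle as they are.

Things in the scene. Friction and masses are not known exactly. Their poses are not given: they have to be found in the camera images.
- nest0 (a point): an empty nest on the dial: dark steel block 44 x 44 mm, 10 mm high, with a round pocket 31 mm across and 10 mm deep. The point is the centre of the pocket's floor (the dial's flat top), 85 mm above the table; z up, x as the dial's x
- nest1 (a point): an empty nest like nest0 (pocket floor centre, same axes)
- nest3 (a point): an empty nest like nest0 (pocket floor centre, same axes)
- dial: round aluminium dial 200 mm across; locked, does not turn. Origin on the table under its axis. Six nests at 72 mm from the axis, 60 degrees apart, nest0 towards +x of this frame, counting counter-clockwise from above, their sides square to the radius; nests 2, 4 and 5 already hold a roller, its top 24 mm above the dial top; a flat cap 40 mm across and 6 mm high at the centre
- trapped_mid (a point): white plastic roller, a cylinder 26 mm across and 24 mm high with an 11 mm dimple in its upper end, about 17 g, standing upright. The point is its centre, 12 mm above its underside; z along its axis. It is stranded in the covered part of the feed track, 33 to 62 mm upstream of the cover's end; pulled, it slides along freely
- tray: shallow steel catch tray on the table, 220 mm (x) by 136 mm (y), rim 12 mm high and 3 mm thick. Origin: centre of its underside. Two loose rollers and one wide plug stand in it, in a row about 60 mm apart along x, in any order
- loose_a_mid (a point): white plastic roller, a cylinder 26 mm across and 24 mm high with an 11 mm dimple in its upper end, about 17 g, standing upright. The point is its centre, 12 mm above its underside; z along its axis. It stands in the catch tray
- loose_b_mid (a point): white plastic roller, a cylinder 26 mm across and 24 mm high with an 11 mm dimple in its upper end, about 17 g, standing upright. The point is its centre, 12 mm above its underside; z along its axis. It stands in the catch tray
- plug_mid (a point): a white plug of another kind in the catch tray, 38 mm across and only 14 mm high, too wide for the nests; the point is its centre. It stays in the tray
- cover_end (a point): the feed track where its cover ends: point on the channel's floor, on its centre line, 85 mm above the table; x downstream along the channel, y across, z up. Downstream the channel is open on top for 80 mm, up to an end stop 8 mm high; its side guides there are only 6 mm high and 47 mm wide over their outsides. Upstream (-x) it is covered
- feeder: vibratory feeder with its straight level track; x downstream, origin on the table under the end stop. The channel is 29 mm wide. Its covered part has side walls 26.5 mm high and two steel strips on top that leave a 12 mm wide slot along the centre line, open from above for 380 mm; the strips' tops are 30.5 mm above the channel's floor
- pick_grip (a point): hooked pick hanging upright in the rack: wooden handle 18 mm (x) by 14 mm (y), 67 mm high; the point is its centre, z up. Under it a collar 26 mm across (underside 38.5 mm below the point), then a straight 4.4 mm shank on the axis, its lower end bent into a foot to +x whose tip is 11.2 mm from the axis; the foot's underside is 102.7 mm below the point. 55 g
- notch (a point): the pick's place in the tool rack, at the top of the rack's shelf, 95 mm above the table: the collar's underside rests here and the shank hangs through a notch 14 mm wide (y), open to the front (-x) and ending 14 mm behind the point; the pick's foot points to -x here. z up. The pick lifts out straight up
- rack: dark steel tool rack, 130 mm long (y), with a 6 mm shelf 95 mm above the table and a back plate no higher. Origin: centre of its underside; x to its back. The pick's notch is at y = -32 mm; at y = 40 mm hangs a fixed nut driver whose handle, 24 mm across, stands 56 mm above the shelf
- seated_a_mid (a point): a roller of the same kind already seated in nest2; the point is its centre. It stays there
- nest2 (a point): nest like nest0 (pocket floor centre; same axes as nest0), already filled with seated_a
- seated_b_mid (a point): a roller of the same kind already seated in nest4; the point is its centre. It stays there
- nest4 (a point): nest like nest0 (pocket floor centre; same axes as nest0), already filled with seated_b
- seated_c_mid (a point): a roller of the same kind already seated in nest5; the point is its centre. It stays there
- nest5 (a point): nest like nest0 (pocket floor centre; same axes as nest0), already filled with seated_c
- oil_mid (a point): grey plastic oil bottle, 48 mm across and 130 mm high, standing on the table behind; the point is its centre. It stays where it is

How it is judged:
On the way:
1. the stranded roller has been drawn out from under the cover and stands on the open end of the track (x of trapped_mid in the frame of cover_end between 0.014 and 0.08 m and z of trapped_mid in the frame of cover_end between 0.009 and 0.015 m and y of trapped_mid in the frame of cover_end between -0.005 and 0.005 m and angle between the z axis of trapped_mid and the z axis of cover_end, either way round below 0.15 rad), for 0.2 s.
At the end, for the whole second after the job is handed in: each of the six nests holds one roller, on the pocket floor within 2.5 mm, centred within 4.5 mm, upright within 0.12 rad (the three already there still so); the pick hangs in its notch within 14 mm, collar on the shelf within 4.5 mm, upright within 0.15 rad; all at rest (((horizontal distance between trapped_mid and nest0 below 0.0045 m and z of trapped_mid in the frame of nest0 between 0.009 and 0.0145 m and angle between the z axis of trapped_mid and the z axis of nest0, either way round below 0.12 rad) or (horizontal distance between loose_a_mid and nest0 below 0.0045 m and z of loose_a_mid in the frame of nest0 between 0.009 and 0.0145 m and angle between the z axis of loose_a_mid and the z axis of nest0, either way round below 0.12 rad) or (horizontal distance between loose_b_mid and nest0 below 0.0045 m and z of loose_b_mid in the frame of nest0 between 0.009 and 0.0145 m and angle between the z axis of loose_b_mid and the z axis of nest0, either way round below 0.12 rad)) and ((horizontal distance between trapped_mid and nest1 below 0.0045 m and z of trapped_mid in the frame of nest1 between 0.009 and 0.0145 m and angle between the z axis of trapped_mid and the z axis of nest1, either way round below 0.12 rad) or (horizontal distance between loose_a_mid and nest1 below 0.0045 m and z of loose_a_mid in the frame of nest1 between 0.009 and 0.0145 m and angle between the z axis of loose_a_mid and the z axis of nest1, either way round below 0.12 rad) or (horizontal distance between loose_b_mid and nest1 below 0.0045 m and z of loose_b_mid in the frame of nest1 between 0.009 and 0.0145 m and angle between the z axis of loose_b_mid and the z axis of nest1, either way round below 0.12 rad)) and ((horizontal distance between trapped_mid and nest3 below 0.0045 m and z of trapped_mid in the frame of nest3 between 0.009 and 0.0145 m and angle between the z axis of trapped_mid and the z axis of nest3, either way round below 0.12 rad) or (horizontal distance between loose_a_mid and nest3 below 0.0045 m and z of loose_a_mid in the frame of nest3 between 0.009 and 0.0145 m and angle between the z axis of loose_a_mid and the z axis of nest3, either way round below 0.12 rad) or (horizontal distance between loose_b_mid and nest3 below 0.0045 m and z of loose_b_mid in the frame of nest3 between 0.009 and 0.0145 m and angle between the z axis of loose_b_mid and the z axis of nest3, either way round below 0.12 rad)) and horizontal distance between seated_a_mid and nest2 below 0.0045 m and z of seated_a_mid in the frame of nest2 between 0.009 and 0.0145 m and angle between the z axis of seated_a_mid and the z axis of nest2, either way round below 0.12 rad and horizontal distance between seated_b_mid and nest4 below 0.0045 m and z of seated_b_mid in the frame of nest4 between 0.009 and 0.0145 m and angle between the z axis of seated_b_mid and the z axis of nest4, either way round below 0.12 rad and horizontal distance between seated_c_mid and nest5 below 0.0045 m and z of seated_c_mid in the frame of nest5 between 0.009 and 0.0145 m and angle between the z axis of seated_c_mid and the z axis of nest5, either way round below 0.12 rad and horizontal distance between pick_grip and notch below 0.014 m and z of pick_grip in the frame of notch between 0.034 and 0.043 m and angle between pick_grip's own z axis and vertical below 0.15 rad and linear speed of each of trapped, loose_a, loose_b, pick below 0.02 m/s); the robot touches nothing.
It fails at once if the fingers touch the stranded roller while it is still under the cover (x of trapped_mid in the frame of cover_end below 0 m and contact force between the fingers and trapped above 0.3 N).
It fails at once if a roller already on the dial is knocked or lifted out of its nest (distance of any of seated_a_mid, seated_b_mid, seated_c_mid from where it was at the start of the episode above 0.012 m).
It fails at once if the wide plug is moved about (over 30 mm) (distance of plug_mid from where it was at the start of the episode above 0.03 m).
It fails at once if the oil bottle is moved (over 30 mm) or tipped (distance of oil_mid from where it was at the start of the episode above 0.03 m or angle between oil_mid's own z axis and vertical above 0.3 rad).
It also fails if it takes over 72 s, if anything falls off the work surface, if the arm or the gripper's body presses on something with over 40 N, if the wrist force passes 120 N, or if a joint passes its speed limit or range.

ROBOT

A 7-joint arm with a two-finger parallel gripper is mounted at the origin on the work surface. World frame = base frame: x ahead of the robot, y to its left, z up, the work surface at z = 0. Lengths are in m, angles in rad, forces in N, time in s.
With the tool pointing down it reaches from about 0.4 to 0.85 m from the base axis. Payload 4.5 kg.
Tool frame: the origin (TCP) lies on the centre line of the jaws, within the pads' length; the fingertips stand r.tips_ahead ahead of it and the grasp point (between the pads) is the TCP (r.tips_ahead is the distance from the TCP to the fingertips, in m); z points along the fingers, y is the direction in which the jaws open and shut (so a half turn about z gives the same grasp; the last joint's range is limited). The gripper opens to 88 mm and grips with 3 to 60 N. Pads are 18 mm wide; open, the fingers measure 123 mm over their backs; the gripper's body (75 mm by 187 mm) begins 45 mm behind the grasp point.
Start: joints at [1.313, 0.689, -0.195, 1.565, 0.157, 0.902, -0.215], TCP at [0.18, -0.599, 0.258] pointing down, gripper open.
Joint ranges: [-3.01, 3.01], [-0.46, 2.08], [-1.47, 1.51], [0.13, 2.56], [-1, 4.14], [0.04, 2.09], [-2.66, 2.66]. Speed limits (rad/s): [2.57, 2.57, 3.14, 3.14, 3.14, 3.14, 3.14].

INTERFACE

Orientations are given as a unit quaternion [x, y, z, w].
In Python, from plant import r gives the robot as it stands.
- The arm moves only by the shell command python3 -m inch 'ROWS' [FORCE]. ROWS is JSON, a list of rows, each a list of 5 numbers: the shift along the world's x, y, z in units of 25 mm (1.0 is 25 mm), then the turn about the world's z in units of 6 degrees (1.0 is 6 degrees), then the finger opening in mm, from 0 to 88.1. A call has 1 to 5 rows; each row shifts and turns the commanded pose from where the row before left it; what a row does not reach is not made up. A row lasts 1/10 s, in which the tool goes at most 50 mm and 8.59 degrees, less where a joint would pass 70% of its speed; a pose out of reach is approached as far as the arm can. A call is refused whole if a number of a shift passes 1 or a number of a turn 1, either way. A call with a gripper value outside its range is refused whole. The fingers move at their own pace and stop on an object; FORCE is the grip in N (left out, the last holds). Time passes only in rows, so rows that do not move let the fingers close. It gives the time, the measured TCP pose, the force and the opening at its end, in the units of the state.
- r.get_state(): the state, without advancing time (a new reading comes with each control period).
- r.snapshot(name): name is "scene" or "top"; returns a dict with "pixels" (400x640x3 uint8, red, green, blue), "range_z" (400x640 float32, m along the optical axis (not along the pixel's ray), 0 where there is no reading), "K" (3x3 intrinsics, pixels), "k1" (the pictures are not rectified: a ray, as slopes to the right and down, at radius r is drawn at 1 + k1 r^2 times it, then the intrinsics apply), "position" and "attitude" of the camera in the world. Camera axes: x right, y up, looking along -z (the intrinsics and any distortion apply to the point x, -y, -z); pixel columns grow to the right and rows downward; lengths in m; the calibration is good to about 2 mm. A picture is of the moment at which its call begins.
- r.finish_job(): hands the job in, once; it reports no verdict.
The state is a dict: "clock": time; "q": joint angles; "qd": joint speeds; "joint_torque": joint torques, N m; "tool_pos": TCP position; "eef_rot": TCP orientation; "contact_force": force on the tool from outside, world axes, zero at the start; "moment": the same for the moment, N m; "opening": opening from 0.0 (shut) to 1.0 (fully open).
Only numpy, scipy, OpenCV 4.12 (cv2) and the standard library are available. Lean on these libraries where they do the work, as an engineer would, in place of code of your own. Each camera call takes 0.05 s, during which the arm holds its last target. There are 200 camera calls.

## Working session

There is one attempt and no reset: what is moved stays moved. The work goes in short steps, Python scripts to look and compute and a shell command to move; the robot and the scene stay as the last step left them, time stands still between calls to the robot, and variables do not carry over. Pictures are saved under pics/ and viewed, about 8 in all and at most 12, crops included, and the job is handed in when it is done.

```bash
ls; mkdir -p pics
cat > h.py <<'E'
import numpy as np, cv2
from plant import r
from scipy.spatial.transform import Rotation as R
def snap(n): return r.snapshot(n)
def rot(s):
    a=np.array(s["attitude"],float)
    return R.from_quat(a).as_matrix() if a.size==4 else a.reshape(3,3)
def rays(s,uv):
    K=np.array(s["K"]);uv=np.atleast_2d(uv).astype(float)
    d=np.c_[(uv[:,0]-K[0,2])/K[0,0],(uv[:,1]-K[1,2])/K[1,1]]
    u=d.copy()
    for _ in range(20): u=d/(1+s["k1"]*(u**2).sum(1,keepdims=True))
    return np.c_[u[:,0],-u[:,1],-np.ones(len(u))]
def onplane(s,uv,z):
    d=rays(s,uv)@rot(s).T;p=np.array(s["position"])
    return p+d*((z-p[2])/d[:,2])[:,None]
def cloud(s):
    H,W=s["range_z"].shape;v,u=np.mgrid[:H,:W]
    d=rays(s,np.c_[u.ravel(),v.ravel()])
    P=np.array(s["position"])+(d*s["range_z"].reshape(-1,1))@rot(s).T
    P[s["range_z"].ravel()==0]=np.nan
    return P.reshape(H,W,3)
def save(s,name,box=None,f=1):
    im=s["pixels"][:,:,::-1]
    if box: im=im[box[1]:box[3],box[0]:box[2]]
    cv2.imwrite("pics/"+name,cv2.resize(im,None,fx=f,fy=f,interpolation=cv2.INTER_CUBIC))
E
python3 - <<'E'
from h import *
a=snap("top");b=snap("scene")
save(a,"top0.png");save(b,"scene0.png")
for s in(a,b): print(s["position"],s["attitude"],s["K"],s["k1"])
st=r.get_state();print({k:np.round(v,3) for k,v in st.items()},r.tips_ahead)
import pickle;pickle.dump((a,b),open("s0.pkl","wb"))
E
```

```text
pics
[ 0.50128726 -0.01855827  1.20385035] [-0.02850439  0.01759674  0.70822444 -0.70519217] [[404.31876908   0.         315.53537432]
 [  0.         404.31876908 201.51172705]
 [  0.           0.           1.        ]] 0.028607835031729884
[0.96223812 0.48329    1.00643348] [0.09470962 0.27423472 0.9035511  0.31531067] [[435.04705579   0.         320.13737774]
 [  0.         435.04705579 203.47139958]
 [  0.           0.           1.        ]] -0.03732124289874794
{'clock': np.float64(0.1), 'q': array([ 1.313,  0.69 , -0.194,  1.566,  0.157,  0.902, -0.215]), 'qd': array([-0.001, -0.002, -0.001, -0.003,  0.001, -0.001,  0.001]), 'joint_torque': array([-3.0000e-03, -5.2849e+01, -1.2720e+00, -1.5384e+01, -5.3000e-02,
        2.0000e-03,  0.0000e+00]), 'tool_pos': array([ 0.18 , -0.598,  0.257]), 'eef_rot': array([ 0.989,  0.145, -0.   , -0.001]), 'contact_force': array([-0.084,  0.096, -0.011]), 'moment': array([0.024, 0.006, 0.058]), 'opening': np.float64(0.998)} 0.019
```

View pics/top0.png

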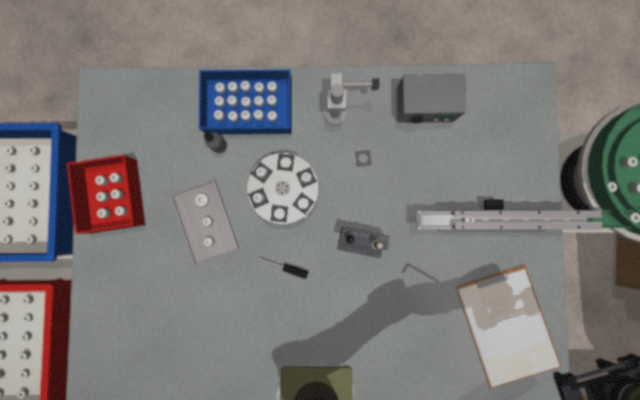

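View pics/scene0.png

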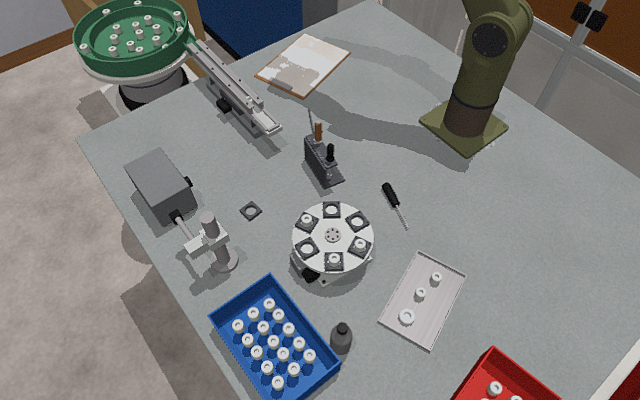

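The top view shows the dial at about (283,187), the tray at (206,222) with its wide plug at (202,200) and rollers at (208,222) and (208,242). The rack is at (362,240), with the orange pick handle near (378,245), and the track's open end is at (417–450,220). The scene view agrees.

Run:
```python
from h import *
import pickle
a,b=pickle.load(open("s0.pkl","rb"))
save(a,"c1.png",(325,190,485,265),5)
save(b,"c2.png",(180,60,380,290),2.6)
C=cloud(a)
def pc(u,v):return np.round(C[v,u],4)
for n,p in dict(tab=(300,330),dialcap=(283,187),trayfloor=(195,235),rack=(370,240)).items(): print(n,pc(*p))
# dial: points z 0.07..0.125 near
def region(u0,v0,u1,v1,lo,hi):
    P=C[v0:v1,u0:u1].reshape(-1,3);return P[(P[:,2]>lo)&(P[:,2]<hi)]
g=a["pixels"].astype(int)
# dial outline: bright grey -> contour
P=region(238,140,330,235,0.075,0.12);
(c,rad)=cv2.minEnclosingCircle(P[:,:2].astype(np.float32));print("dial",c,rad,len(P))
m=((C[:,:,2]>0.004)&(C[:,:,2]<0.06)).astype(np.uint8);sub=np.zeros_like(m);sub[170:270,165:245]=m[170:270,165:245]
P=C[sub>0];print("tray",cv2.minAreaRect(P[:,:2].astype(np.float32)))
P=region(400,200,570,240,0.08,0.13);print("track",cv2.minAreaRect(P[:,:2].astype(np.float32)),P.min(0),P.max(0))
P=region(330,215,395,265,0.085,0.1);print("rack",cv2.minAreaRect(P[:,:2].astype(np.float32)))
P=region(330,215,395,265,0.13,0.2);print("tall",len(P),np.round(P,3)[:60:4])
```

```text
tab [0.2059 0.0463 0.0052]
dialcap [0.6149 0.0886 0.089 ]
trayfloor [0.482  0.357  0.0054]
rack [ 0.468  -0.1496  0.0946]
dial (0.6134269833564758, 0.09108870476484299) 0.0999235287308693 3985
tray ((0.528950035572052, 0.33047059178352356), (0.2948404550552368, 0.23653830587863922), 0.09309694916009903)
track ((0.5231298208236694, -0.48308491706848145), (0.40785157680511475, 0.04756816104054451), 89.99899291992188) [ 0.49934245 -0.68701062  0.08008175] [ 0.54691737 -0.27915875  0.12310614]
rack ((0.47227203845977783, -0.13448314368724823), (0.12973302602767944, 0.041566990315914154), 78.4477310180664)
tall 91 [[ 0.48  -0.09   0.133]
 [ 0.477 -0.089  0.144]
 [ 0.477 -0.099  0.148]
 [ 0.475 -0.094  0.149]
 [ 0.472 -0.084  0.139]
 [ 0.472 -0.094  0.15 ]
 [ 0.469 -0.085  0.132]
 [ 0.47  -0.094  0.151]
 [ 0.467 -0.086  0.149]
 [ 0.467 -0.097  0.148]
 [ 0.465 -0.094  0.15 ]
 [ 0.465 -0.158  0.153]
 [ 0.465 -0.166  0.167]
 [ 0.462 -0.159  0.164]
 [ 0.463 -0.169  0.168]]
```

View pics/c1.png

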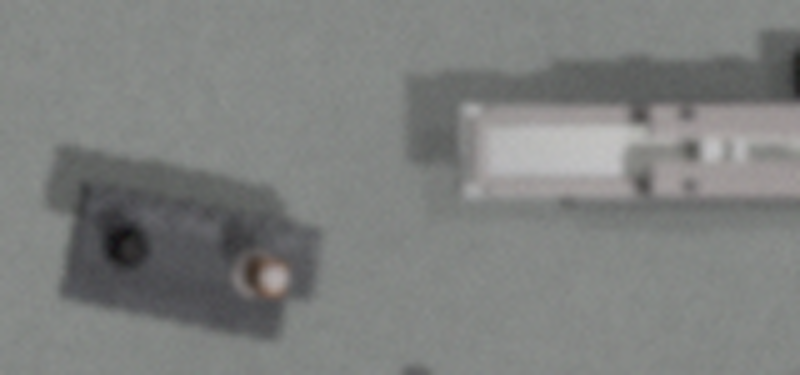

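View pics/c2.png

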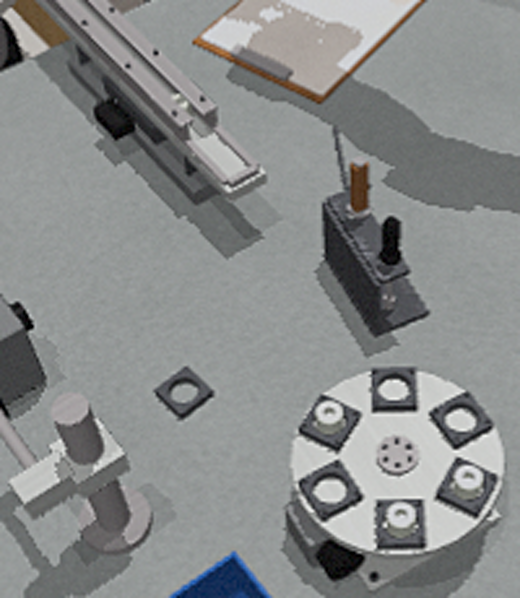

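In the crops, the white roller shows through the slot at c1 (700–745,150), which is top px (465–474,220). The cover ends near top px 452 and the pick is at top px (378,245). In c2 the empty nests are at (460,417), (393,388) and (330,490). Next I'll measure these precisely from both views.

```bash
cat > meas.py <<'E'
from h import *
import pickle
a,b=pickle.load(open("s0.pkl","rb"))
for nm,s in(("top",a),("scene",b)):
    C=cloud(s);H,W=C.shape[:2];v,u=np.mgrid[:H,:W];uv=np.c_[u.ravel(),v.ravel()]
    g=s["pixels"].mean(2);hsv=cv2.cvtColor(s["pixels"],cv2.COLOR_RGB2HSV)
    Z=C[:,:,2];print("==",nm,"table z",np.nanmedian(C[(abs(C[:,:,0]-.35)<.05)&(abs(C[:,:,1]-.1)<.1)][:,2]))
    # dial rim: pixels bright at plane .085
    Q=onplane(s,uv,0.085).reshape(H,W,3)
    near=np.hypot(Q[:,:,0]-.613,Q[:,:,1]-.091)<.125
    m=(near&(g>150)&(Z>.06)).astype(np.uint8)
    m=cv2.morphologyEx(m,cv2.MORPH_CLOSE,np.ones((15,15)))
    cs=max(cv2.findContours(m,0,cv2.CHAIN_APPROX_NONE)[0],key=cv2.contourArea)[:,0]
    P=onplane(s,cs,.085)[:,:2].astype(np.float32);
    e=cv2.fitEllipse(P);print("dial ellipse",e);c=np.array(e[0])
    Q2=onplane(s,uv,.095).reshape(H,W,3)[:,:,:2]-c;rr=np.hypot(*np.moveaxis(Q2,2,0));th=np.arctan2(Q2[:,:,1],Q2[:,:,0])
    d=(g<100)&(rr>.045)&(rr<.1);ph=np.angle(np.exp(6j*th[d]).sum())/6
    print("phase deg",np.degrees(ph))
    for k in range(6):
        t=ph+k*np.pi/3;w=d&(abs(np.angle(np.exp(1j*(th-t))))<.5)
        n=c+.072*np.array([np.cos(t),np.sin(t)])
        hgt=np.nanmedian(C[(np.hypot(C[:,:,0]-n[0],C[:,:,1]-n[1])<.009)][:,2])
        # block centre from dark square hull
        R_=cv2.minAreaRect((Q2[w]+c).astype(np.float32))
        print(k,np.degrees(t).round(1),n.round(4),"z",hgt.round(3),"blk",np.round(R_[0],4),np.round(R_[1],4))
    # tray
    reg=(abs(C[:,:,0]-.53)<.13)&(abs(C[:,:,1]-.30)<.12)&(Z>.009)&(hsv[:,:,1]<40)&(g>150)
    n,l,st,ce=cv2.connectedComponentsWithStats(cv2.morphologyEx(reg.astype(np.uint8),cv2.MORPH_CLOSE,np.ones((3,3))))
    for i in range(1,n):
        if st[i,4]>25:
            zt=np.nanpercentile(Z[l==i],85)
            P=onplane(s,np.c_[np.where(l==i)][:,::-1],zt)[:,:2].astype(np.float32)
            print("blob",st[i],"z",zt.round(4),"circ",cv2.minEnclosingCircle(P),"mean",P.mean(0))
    # pick handle top
    w=(abs(C[:,:,0]-.464)<.025)&(abs(C[:,:,1]+.165)<.025)&(Z>.159)
    print("pick top",w.sum(),np.nanmean(C[w],0).round(4),np.nanmedian(Z[w]))
    w=(abs(C[:,:,0]-.47)<.025)&(abs(C[:,:,1]+.094)<.02)&(Z>.143);print("driver",np.nanmean(C[w],0).round(4))
    # track
    T=C[(abs(C[:,:,0]-.523)<.05)&(C[:,:,1]<-.27)&(C[:,:,1]>-.65)&(Z>.105)&(Z<.13)]
    T=T[abs(T[:,0]-np.median(T[:,0]))<.03]
    if len(T): 
        print("cover z",np.median(T[:,2]),"ymax",np.percentile(T[:,1],[99,99.9]))
        for y0 in np.arange(-.62,-.36,.05):
            q=T[abs(T[:,1]-y0)<.025];print(round(y0,2),np.percentile(q[:,0],[1,50,99]).round(4))
    F=C[(abs(C[:,:,0]-.523)<.009)&(C[:,:,1]<-.26)&(C[:,:,1]>-.45)]
    for y0 in np.arange(-.45,-.26,.005):
        q=F[abs(F[:,1]-y0)<.0025]
        if len(q):print(round(y0,3),np.median(q[:,2]).round(3),end="; ")
    print()
E
python3 meas.py
```

```text
== top table z 0.000505153445561568
dial ellipse ((0.6114157438278198, 0.08948182314634323), (0.1910552680492401, 0.1956465095281601), 47.079524993896484)
phase deg -6.115814284179509
0 -6.1 [0.683  0.0818] z 0.085 blk [0.685  0.0826] [0.0397 0.0427]
1 53.9 [0.6539 0.1476] z 0.107 blk [0.6565 0.1491] [0.044  0.0387]
2 113.9 [0.5823 0.1553] z 0.108 blk [0.5848 0.1569] [0.0404 0.0398]
3 173.9 [0.5398 0.0972] z 0.085 blk [0.5422 0.0996] [0.0396 0.0379]
4 233.9 [0.569  0.0313] z 0.085 blk [0.5701 0.0337] [0.0392 0.0379]
5 293.9 [0.6406 0.0236] z 0.108 blk [0.6407 0.025 ] [0.0401 0.0381]
blob [247 175   4  18  59] z 0.0881 circ ((0.6252747774124146, 0.1846286803483963), 0.024153869599103928) mean [0.62163055 0.18397465]
blob [195 194  13  12 121] z 0.0187 circ ((0.5861368179321289, 0.3365442156791687), 0.018408792093396187) mean [0.5862728 0.3361014]
blob [203 217   8   9  57] z 0.0293 circ ((0.5224056243896484, 0.31666895747184753), 0.012212644331157207) mean [0.5225526  0.31671986]
blob [204 238   8   8  56] z 0.0286 circ ((0.4632495045661926, 0.31235405802726746), 0.01205678191035986) 
[... 2664 characters left out ...]
7123297 -0.37023978]
-0.62 [0.5009 0.5325 0.5492]
-0.57 [0.5003 0.5313 0.5497]
-0.52 [0.5016 0.5316 0.55  ]
-0.47 [0.5002 0.5324 0.5485]
-0.42 [0.5001 0.5223 0.549 ]
-0.37 [0.5002 0.5307 0.5485]
-0.45 0.07; -0.445 0.115; -0.44 0.115; -0.435 0.113; -0.43 0.067; -0.425 0.116; -0.42 0.11; -0.415 0.109; -0.41 0.114; -0.405 0.112; -0.4 0.108; -0.395 0.086; -0.39 0.085; -0.385 0.088; -0.38 0.086; -0.375 0.086; -0.37 0.084; -0.365 0.085; -0.36 0.013; -0.355 0.021; -0.35 0.084; -0.345 0.084; -0.34 0.085; -0.335 0.085; -0.33 0.082; -0.325 0.002; -0.32 0.084; -0.315 0.001; -0.31 0.042; -0.305 0.083; -0.3 0.042; -0.295 0.001; -0.29 0.002; -0.285 0.087; -0.28 0.076; -0.275 -0.0; -0.27 0.001; -0.265 0.0;
```

Both views agree to about 4 mm. I'm averaging them and refining with contact later. Now moving above the pick with the jaws along the rack's y.

```bash
python3 -m inch '[[0.62,0.97,0,-0.47,88],[0.62,0.97,0,-0.47,80],[0.62,0.97,0,-0.47,70],[0.62,0.97,0,-0.47,60],[0.62,0.97,0,-0.47,56]]' 
python3 -m inch '[[0.62,0.97,0,-0.47,56],[0.62,0.97,0,-0.47,56],[0.62,0.97,0,-0.47,56],[0.62,0.97,0,-0.47,56],[0.62,0.97,0,-0.47,56]]' 
python3 -m inch '[[0.62,0.97,0,0,56],[0.62,0.97,0,0,56],[0.62,0.97,0,0,56],[0.62,0.97,0,0,56],[0.62,0.97,0,0,56]]' 
python3 -m inch '[[0.62,0.97,0,0,56],[0.62,0.97,0,0,56],[0.62,0.97,0,0,56],[0,0,0,0,56]]'
python3 - <<'E'
from h import *
import pickle
a,b=pickle.load(open("s0.pkl","rb"))
for s,box in((a,(440,205,500,235)),(b,(225,60,290,140))):
    g=s["pixels"].min(2).astype(int);C=cloud(s)
    H,W=g.shape;v,u=np.mgrid[:H,:W];Q=onplane(s,np.c_[u.ravel(),v.ravel()],.109).reshape(H,W,3)
    w=(Q[:,:,0]>.515)&(Q[:,:,0]<.535)&(Q[:,:,1]>-.45)&(Q[:,:,1]<-.375)
    ys=Q[w][:,1];o=np.argsort(-ys);
    k=np.round(ys/.003).astype(int)
    print([(round(i*.003,3),int(g[w][k==i].max())) for i in sorted(set(k))])
    q=w&(g>190);print(Q[q][:,:2].mean(0).round(4),Q[q].min(0).round(4),Q[q].max(0).round(4))
st=r.get_state();print(st["q"].round(2),st["tool_pos"].round(4),R.from_quat(st["eef_rot"]).as_matrix().round(3)[:,1])
E
```

```text
clock: 0.6
tool_pos: [0.2577, -0.4761, 0.2574]
eef_rot: [1.0, 0.022, -0.0, -0.0]
contact_force: [0.8, 0.2, -0.1]
opening: 0.658
clock: 1.1
tool_pos: [0.3352, -0.3549, 0.2575]
eef_rot: [0.995, -0.101, -0.0, -0.0]
contact_force: [1.0, -0.2, 0.4]
opening: 0.637
clock: 1.6
tool_pos: [0.4127, -0.2337, 0.2576]
eef_rot: [0.995, -0.1, -0.0, -0.0]
contact_force: [0.4, 0.3, 0.4]
opening: 0.639
clock: 2.0
tool_pos: [0.4612, -0.1578, 0.2575]
eef_rot: [0.995, -0.096, 0.001, -0.001]
contact_force: [-0.1, 0.5, -0.5]
opening: 0.632
[(np.float64(-0.45), 163), (np.float64(-0.447), 158), (np.float64(-0.444), 158), (np.float64(-0.441), 163), (np.float64(-0.438), 162), (np.float64(-0.435), 160), (np.float64(-0.432), 161), (np.float64(-0.429), 161), (np.float64(-0.426), 165), (np.float64(-0.423), 178), (np.float64(-0.42), 177), (np.float64(-0.417), 162), (np.float64(-0.414), 164), (np.float64(-0.411), 185), (np.float64(-0.408), 190), (np.float64(-0.405), 183), (np.float64(-0.402), 158), (np.float64(-0.399), 150), (np.float64(-0.396), 152), (np.float64(-0.393), 153), (np.float64(-0.39), 156), (np.float64(-0.387), 164), (np.float64(-0.384), 163), (np.float64(-0.381), 165), (np.float64(-0.378), 164), (np.float64(-0.375), 158)]<stdin>:11: RuntimeWarning: Mean of empty slice.
  ret = um.true_divide(
Traceback (most recent call last):
ValueError: zero-size array to reduction operation minimum which has no identity
```

```bash
python3 -m inch '[[-0.09,-0.16,-0.9,0,56],[0,0,-1,0,56],[0,0,-1,0,56],[0,0,-1,0,56],[0,0,-0.7,0,56]]' 
python3 -m inch '[[0,0,-0.36,0,56],[0,0,0,0,30],[0,0,0,0,16],[0,0,0,0,8],[0,0,0,0,5]]' 40
python3 -m inch '[[0,0,0,0,5],[0,0,0,0,5],[0,0,0,0,5]]' 40
```

```text
clock: 2.5
tool_pos: [0.4555, -0.1667, 0.1412]
eef_rot: [0.995, -0.1, -0.001, 0.0]
contact_force: [-0.5, 0.3, -0.2]
opening: 0.637
clock: 3.0
tool_pos: [0.4571, -0.1663, 0.1345]
eef_rot: [0.995, -0.1, 0.001, 0.0]
contact_force: [0.5, -0.5, 0.2]
opening: 0.298
clock: 3.3
tool_pos: [0.4568, -0.1662, 0.1342]
eef_rot: [0.995, -0.1, 0.0, 0.0]
contact_force: [-0.8, 0.5, 5.5]
opening: 0.152
```

```bash
python3 -m inch '[[0,0,0.3,0,5],[0,0,0.7,0,5],[0,0,1,0,5],[0,0,1,0,5],[0,0,1,0,5]]' 40
python3 -m inch '[[0,0,0.4,0,5],[0,0,0,0,5]]'
python3 - <<'E'
from h import *
s=snap("scene");save(s,"p1.png",(200,40,440,220),3.3)
st=r.get_state();print(st["q"].round(2),st["tool_pos"].round(4),R.from_quat(st["eef_rot"]).as_matrix().round(3)[:,1],st["opening"])
E
```

```text
clock: 3.8
tool_pos: [0.4562, -0.166, 0.2349]
eef_rot: [0.995, -0.1, -0.0, -0.0]
contact_force: [0.6, -0.8, -0.7]
opening: 0.157
clock: 4.0
tool_pos: [0.4572, -0.1663, 0.2449]
eef_rot: [0.995, -0.1, 0.001, 0.0]
contact_force: [-0.1, -0.3, -0.7]
opening: 0.156
[ 0.25  0.53  0.01  2.   -0.01  0.61 -1.51] [ 0.4565 -0.166   0.2438] [-0.199 -0.98   0.   ] 0.15576607800642325
```

View pics/p1.png

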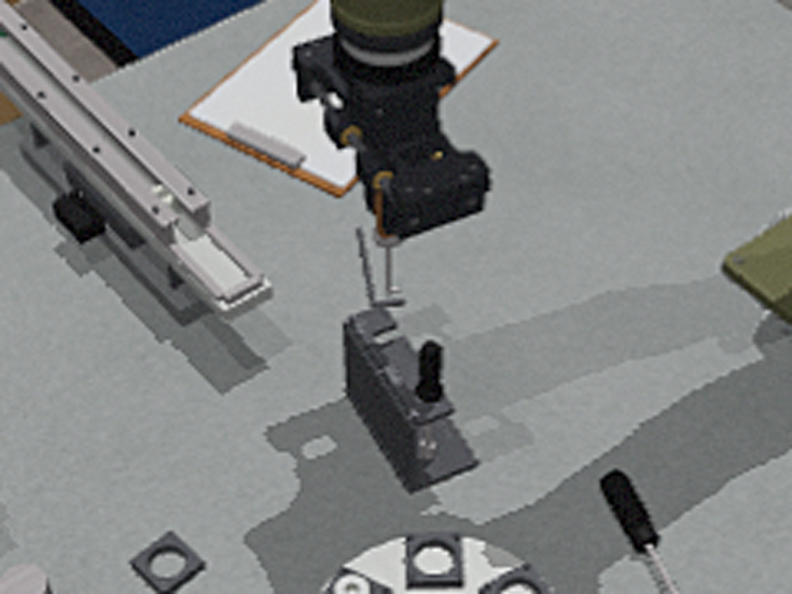

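The pick is clear of the notch, with its foot at about (395,292) in the crop. Turning it from this grip would bring joint 7 close to its limit. I'll put it back and re-grip with the tool a half turn round.

```bash
python3 -m inch '[[0,0,-0.9,0,5],[0,0,-1,0,5],[0,0,-1,0,5],[0,0,-1,0,5],[0,0,-0.48,0,5]]' 
python3 -m inch '[[0,0,0,0,5],[0,0,0,0,30],[0,0,0,0,56],[0,0,0,0,56],[0,0,0.4,0,56]]'
for i in 1 2 3 4 5 6; do python3 -m inch '[[0,0,0,1,56],[0,0,0,1,56],[0,0,0,1,56],[0,0,0,1,56],[0,0,0,1,56]]' | grep -E "rot|force"; done
python3 -c "
from h import *
st=r.get_state();print(st['q'].round(2),st['tool_pos'].round(4),R.from_quat(st['eef_rot']).as_matrix().round(3)[:,1])"
```

```text
clock: 4.55
tool_pos: [0.4551, -0.1655, 0.132]
eef_rot: [0.995, -0.1, -0.002, -0.0]
contact_force: [-5.0, 4.6, 63.8]
opening: 0.16
clock: 5.05
tool_pos: [0.4558, -0.1658, 0.1437]
eef_rot: [0.995, -0.1, -0.001, -0.0]
contact_force: [0.3, -0.2, -0.2]
opening: 0.495
eef_rot: [0.987, 0.163, 0.0, 0.0]
contact_force: [0.5, -0.9, -0.1]
eef_rot: [0.911, 0.413, 0.0, 0.001]
contact_force: [-0.8, -0.7, 0.2]
eef_rot: [0.773, 0.634, -0.0, 0.001]
contact_force: [0.7, -0.9, 0.3]
eef_rot: [0.583, 0.813, -0.0, 0.001]
contact_force: [-0.9, 0.4, -1.3]
eef_rot: [0.352, 0.936, -0.001, 0.001]
contact_force: [-0.3, -0.4, 1.0]
eef_rot: [0.098, 0.995, -0.001, 0.0]
contact_force: [0.1, -0.2, 0.4]
[ 0.73  0.82 -0.8   2.06  0.97  0.69  0.65] [ 0.4566 -0.1669  0.1449] [ 0.196  0.981 -0.002]
```

```bash
python3 -m inch '[[0,0,-0.36,0,56],[0,0,0,0,30],[0,0,0,0,16],[0,0,0,0,8],[0,0,0,0,5]]' 40
python3 -m inch '[[0,0,0,0,5],[0,0,0,0,5],[0,0,0,0,5]]' 40
python3 -m inch '[[0,0,0.3,0,5],[0,0,0.7,0,5],[0,0,1,0,5],[0,0,1,0,5],[0,0,1,0,5]]' 40
python3 -m inch '[[0,0,0.4,0,5],[0,0,0,0,5]]'
```

```text
clock: 8.55
tool_pos: [0.4567, -0.1661, 0.1354]
eef_rot: [0.1, 0.995, -0.0, 0.0]
contact_force: [0.1, -0.4, 0.5]
opening: 0.298
clock: 8.85
tool_pos: [0.4566, -0.1661, 0.1353]
eef_rot: [0.1, 0.995, 0.0, 0.0]
contact_force: [0.5, -0.8, 0.8]
opening: 0.153
clock: 9.35
tool_pos: [0.4563, -0.1659, 0.2366]
eef_rot: [0.1, 0.995, 0.0, -0.0]
contact_force: [-0.5, 0.0, 0.1]
opening: 0.155
clock: 9.55
tool_pos: [0.4572, -0.1662, 0.2464]
eef_rot: [0.1, 0.995, -0.0, 0.001]
contact_force: [0.5, 0.4, -0.6]
opening: 0.159
```

```bash
for i in 1; do python3 -m inch '[[0.193,-0.817,0,-0.936,5],[0.193,-0.817,0,-0.936,5],[0.193,-0.817,0,-0.936,5],[0.193,-0.817,0,-0.936,5],[0.193,-0.817,0,-0.936,5]]'; python3 -m inch '[[0.193,-0.817,0,-0.936,5],[0.193,-0.817,0,-0.936,5],[0.193,-0.817,0,-0.936,5],[0.193,-0.817,0,-0.936,5],[0.193,-0.817,0,-0.936,5]]';python3 -m inch '[[0.193,-0.817,0,-0.936,5],[0.193,-0.817,0,-0.936,5],[0.193,-0.817,0,-0.936,5],[0.193,-0.817,0,-0.936,5],[0,0,0,0,5]]'; done
python3 - <<'E'
from h import *
st=r.get_state();print(st["q"].round(2),st["tool_pos"].round(4),R.from_quat(st["eef_rot"]).as_matrix().round(3)[:,1])
a=snap("top");b=snap("scene")
im=[cv2.resize(a["pixels"][150:270,400:560,::-1],None,fx=2.5,fy=2.5,interpolation=2),cv2.resize(b["pixels"][20:140,180:340,::-1],None,fx=4.5,fy=4.5,interpolation=2)]
cv2.imwrite("pics/p2.png",im[1]);cv2.imwrite("pics/p2t.png",im[0])
E
```

```text
clock: 10.05
tool_pos: [0.4799, -0.269, 0.2436]
eef_rot: [0.34, 0.94, -0.0, -0.001]
contact_force: [0.2, 0.1, 0.0]
opening: 0.149
clock: 10.55
tool_pos: [0.5041, -0.371, 0.2433]
eef_rot: [0.558, 0.83, -0.0, -0.001]
contact_force: [0.9, 0.1, -0.8]
opening: 0.154
clock: 11.05
tool_pos: [0.5229, -0.455, 0.2428]
eef_rot: [0.709, 0.705, -0.002, -0.0]
contact_force: [-0.2, -0.8, -0.9]
opening: 0.153
[ 0.92  0.85 -0.57  1.34  0.48  1.1   0.27] [ 0.5229 -0.455   0.2428] [ 1.    -0.007 -0.003]
```

View pics/p2.png

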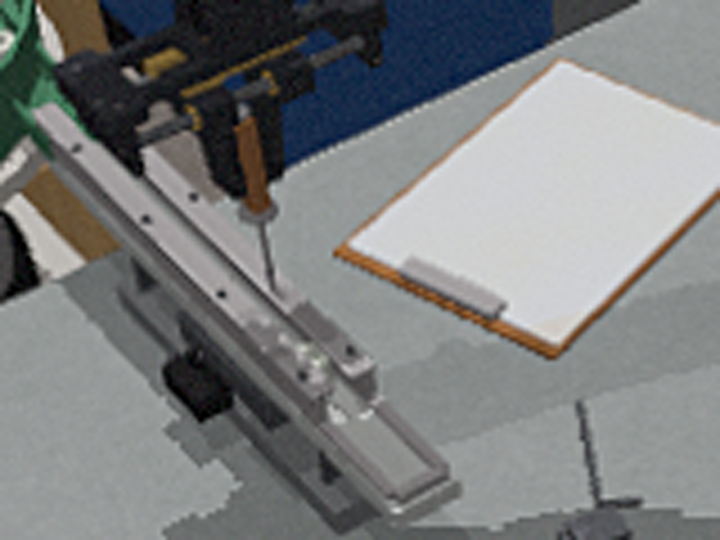

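Run:
```python
from h import *
import pickle
a,b=pickle.load(open("s0.pkl","rb"))
for p in((265,255),(272,288),(285,296),(295,299)):
    print(p,onplane(b,[[180+p[0]/4.5,20+p[1]/4.5]],.145).round(4), onplane(b,[[180+p[0]/4.5,20+p[1]/4.5]],.170).round(4))
# slot profile in initial images at z=.1155
for s in(a,b):
    g=s["pixels"].mean(2);H,W=g.shape;v,u=np.mgrid[:H,:W];Q=onplane(s,np.c_[u.ravel(),v.ravel()],.1155).reshape(H,W,3)
    w=(Q[:,:,1]>-.52)&(Q[:,:,1]<-.435)&(abs(Q[:,:,0]-.523)<.032)
    k=np.round(Q[w][:,0]/.002).astype(int);print([(round(i*.002,3),int(g[w][k==i].mean())) for i in sorted(set(k))])
    w=(Q[:,:,1]>-.42)&(Q[:,:,1]<-.402)&(abs(Q[:,:,0]-.523)<.01)
```

```text
(265, 255) [[ 0.513  -0.4738  0.145 ]] [[ 0.526  -0.4461  0.17  ]]
(272, 288) [[ 0.5268 -0.4435  0.145 ]] [[ 0.5394 -0.4166  0.17  ]]
(285, 296) [[ 0.5244 -0.4316  0.145 ]] [[ 0.5371 -0.4051  0.17  ]]
(295, 299) [[ 0.5208 -0.4251  0.145 ]] [[ 0.5337 -0.3988  0.17  ]]
[(np.float64(0.492), 108), (np.float64(0.494), 110), (np.float64(0.496), 125), (np.float64(0.498), 124), (np.float64(0.5), 141), (np.float64(0.502), 147), (np.float64(0.504), 144), (np.float64(0.506), 152), (np.float64(0.508), 148), (np.float64(0.51), 149), (np.float64(0.512), 147), (np.float64(0.514), 148), (np.float64(0.516), 142), (np.float64(0.518), 133), (np.float64(0.52), 134), (np.float64(0.522), 129), (np.float64(0.524), 146), (np.float64(0.526), 159), (np.float64(0.528), 160), (np.float64(0.532), 155), (np.float64(0.534), 151), (np.float64(0.536), 148), (np.float64(0.54), 144), (np.float64(0.542), 141), (np.float64(0.544), 130), (np.float64(0.548), 102), (np.float64(0.55), 71), (np.float64(0.552), 54)]
[(np.float64(0.492), 147), (np.float64(0.494), 148), (np.float64(0.496), 148), (np.float64(0.498), 156), (np.float64(0.5), 153), (np.float64(0.502), 163), (np.float64(0.504), 144), (np.float64(0.506), 149), (np.float64(0.508), 155), (np.float64(0.51), 158), (np.float64(0.512), 160), (np.float64(0.514), 164), (np.float64(0.516), 181), (np.float64(0.518), 148), (np.float64(0.52), 59), (np.float64(0.522), 81), (np.float64(0.524), 109), (np.float64(0.526), 109), (np.float64(0.528), 131), (np.float64(0.53), 153), (np.float64(0.532), 164), (np.float64(0.534), 161), (np.float64(0.536), 158), (np.float64(0.538), 160), (np.float64(0.54), 151), (np.float64(0.542), 146), (np.float64(0.544), 153), (np.float64(0.546), 173), (np.float64(0.548), 142), (np.float64(0.55), 72), (np.float64(0.552), 71), (np.float64(0.554), 78)]
```

```bash
python3 -m inch '[[0,-0.24,0,0,5],[0,0,-0.5,0,5],[0,0,-0.4,0,5],[0,0,-0.2,0,5],[0,0,0,0,5]]'; python3 -m inch '[[0,0,-0.2,0,5],[0,0,0,0,5]]'
python3 - <<'E'
from h import *
a=snap("top");b=snap("scene")
A=cv2.resize(a["pixels"][190:250,410:530,::-1],(780,390),interpolation=2)
B=cv2.resize(b["pixels"][55:115,215:305,::-1],(585,390),interpolation=2)
cv2.imwrite("pics/p3.png",B);cv2.imwrite("pics/p3t.png",A)
E
```

```text
clock: 11.65
tool_pos: [0.5234, -0.4574, 0.2162]
eef_rot: [0.707, 0.707, -0.0, -0.001]
contact_force: [-0.1, -0.1, 0.1]
opening: 0.156
clock: 11.85
tool_pos: [0.5239, -0.4579, 0.2123]
eef_rot: [0.708, 0.707, -0.0, -0.0]
contact_force: [-0.3, -0.1, -1.1]
opening: 0.156
```

View pics/p3.png

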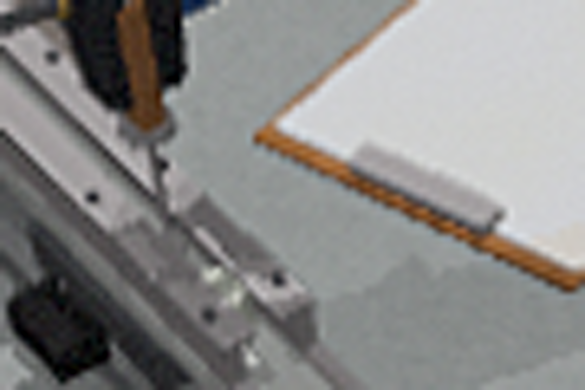

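The foot enters the slot at about (170,212) in the crop, behind the roller at about (205–235,270–295), and there's no contact force. Lowering it further.

```bash
python3 -m inch '[[0,0,-0.25,0,5],[0,0,-0.25,0,5],[0,0,0,0,5]]'; python3 -m inch '[[0,0,-0.2,0,5],[0,0,-0.1,0,5],[0,0,0,0,5]]'
```

```text
clock: 12.25
tool_pos: [0.5234, -0.4577, 0.1989]
eef_rot: [0.708, 0.707, -0.0, -0.001]
contact_force: [-0.0, 0.1, -1.5]
opening: 0.161
clock: 12.55
tool_pos: [0.5239, -0.4579, 0.1922]
eef_rot: [0.708, 0.706, -0.0, -0.0]
contact_force: [-0.1, -0.1, -0.4]
opening: 0.155
```

```bash
python3 -m inch '[[0,0.2,0,0,5],[0,0.3,0,0,5],[0,0.3,0,0,5],[0,0.3,0,0,5],[0,0.3,0,0,5]]'; python3 -m inch '[[0,0.3,0,0,5],[0,0.3,0,0,5],[0,0.3,0,0,5],[0,0.3,0,0,5],[0,0.3,0,0,5]]'; python3 -m inch '[[0,0.3,0,0,5],[0,0.3,0,0,5],[0,0.2,0,0,5],[0,0.15,0,0,5],[0,0.1,0,0,5]]'; python3 -m inch '[[0,0.05,0,0,5],[0,0,0,0,5]]'
python3 - <<'E'
from h import *
a=snap("top");b=snap("scene")
B=cv2.resize(b["pixels"][65:145,220:340,::-1],(780,520),interpolation=2)
cv2.imwrite("pics/p4.png",B)
g=b["pixels"].min(2)
H,W=g.shape;v,u=np.mgrid[:H,:W]
for s in(a,b):
    g=s["pixels"].min(2);Q=onplane(s,np.c_[u.ravel(),v.ravel()],.109).reshape(H,W,3)
    w=(abs(Q[:,:,0]-.523)<.016)&(Q[:,:,1]>-.40)&(Q[:,:,1]<-.285)
    q=(w&(g>190)).astype(np.uint8);n,l,st,ce=cv2.connectedComponentsWithStats(q)
    for i in range(1,n):
        if st[i,4]>8:print(st[i],Q[l==i].mean(0).round(4),Q[l==i].min(0).round(3),Q[l==i].max(0).round(3))
E
```

```text
clock: 13.05
tool_pos: [0.5243, -0.4221, 0.193]
eef_rot: [0.708, 0.707, 0.0, 0.0]
contact_force: [0.9, -0.2, -0.8]
opening: 0.156
clock: 13.55
tool_pos: [0.5242, -0.3851, 0.1928]
eef_rot: [0.708, 0.706, 0.0, 0.0]
contact_force: [0.6, -0.4, -1.1]
opening: 0.155
clock: 14.05
tool_pos: [0.5243, -0.3591, 0.1928]
eef_rot: [0.708, 0.706, 0.0, 0.0]
contact_force: [-0.1, -1.0, 0.3]
opening: 0.16
clock: 14.25
tool_pos: [0.5241, -0.3581, 0.1927]
eef_rot: [0.708, 0.706, 0.0, 0.0]
contact_force: [1.7, -0.6, -0.3]
opening: 0.152
```

View pics/p4.png

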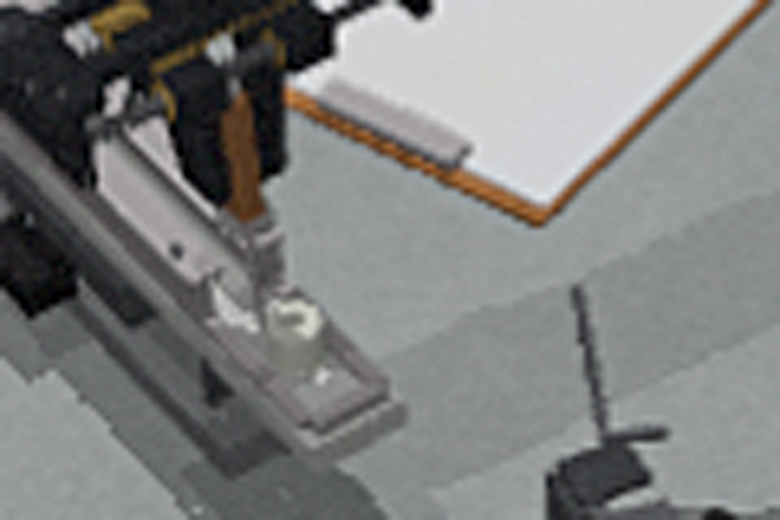

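The roller stands upright on the open track at about (295,325) in the crop. Now I'll back off, lift the pick and take it back to the rack.

```bash
python3 -m inch '[[0,-0.2,0,0,5],[0,0,0.4,0,5],[0,0.2,0.8,0,5],[0,0,1,0,5],[0,0,0,0,5]]'
python3 -m inch '[[-0.2,0.55,0,0.936,5],[-0.193,0.55,0,0.936,5],[-0.193,0.55,0,0.936,5],[-0.193,0.55,0,0.936,5],[-0.193,0.55,0,0.936,5]]'; python3 -m inch '[[-0.193,0.55,0,0.936,5],[-0.193,0.55,0,0.936,5],[-0.193,0.55,0,0.936,5],[-0.193,0.55,0,0.936,5],[-0.193,0.55,0,0.936,5]]';python3 -m inch '[[-0.193,0.55,0,0.936,5],[-0.193,0.55,0,0.936,5],[-0.193,0.55,0,0.936,5],[-0.193,0.55,0,0.936,5],[0,0,0,0,5]]';python3 -m inch '[[0,0,0,0,5]]'
```

```text
clock: 14.85
tool_pos: [0.5262, -0.3585, 0.2516]
eef_rot: [0.708, 0.706, 0.001, 0.003]
contact_force: [0.0, 0.0, -1.0]
opening: 0.157
clock: 15.35
tool_pos: [0.4991, -0.2889, 0.2472]
eef_rot: [0.514, 0.858, -0.0, -0.001]
contact_force: [-0.3, 0.5, 0.1]
opening: 0.156
clock: 15.85
tool_pos: [0.475, -0.2203, 0.2473]
eef_rot: [0.29, 0.957, -0.0, -0.0]
contact_force: [1.1, 0.5, -0.0]
opening: 0.154
clock: 16.35
tool_pos: [0.4556, -0.164, 0.2475]
eef_rot: [0.098, 0.995, 0.001, -0.001]
contact_force: [1.0, 0.1, -0.1]
opening: 0.159
clock: 16.45
tool_pos: [0.4564, -0.1661, 0.2475]
eef_rot: [0.101, 0.995, -0.0, -0.0]
contact_force: [0.1, -1.4, 0.3]
opening: 0.159
```

```bash
python3 -m inch '[[0,0,-0.8,0,5],[0,0,-1,0,5],[0,0,-1,0,5],[0,0,-1,0,5],[0,0,-0.5,0,5]]'
python3 -m inch '[[0,0,-0.1,0,5],[0,0,0,0,5]]'
```

```text
clock: 16.95
tool_pos: [0.4558, -0.1669, 0.1382]
eef_rot: [0.102, 0.995, -0.0, -0.001]
contact_force: [-0.3, -0.0, -0.0]
opening: 0.151
clock: 17.15
tool_pos: [0.4566, -0.1662, 0.1375]
eef_rot: [0.101, 0.995, -0.0, -0.0]
contact_force: [0.0, 0.7, -0.3]
opening: 0.152
```

```bash
python3 -m inch '[[0,0,-0.08,0,5],[0,0,0,0,5]]'; python3 -m inch '[[0,0,0,0,25],[0,0,0,0,45],[0,0,0,0,56],[0,0,0.5,0,56],[0,0,1,0,56]]';python3 -m inch '[[0,0,1,0,56],[0,0,1,0,56],[-0.5,0.5,0.5,0,56],[-1,1,0,0,45],[-1,1,0,0,45]]'
python3 - <<'E'
from h import *
import pickle
a=snap("top");b=snap("scene");pickle.dump((a,b),open("s1.pkl","wb"))
for s in(a,b):
    C=cloud(s);w=(abs(C[:,:,0]-.46)<.025)&(abs(C[:,:,1]+.164)<.025)&(C[:,:,2]>.159);print("pick",C[w].mean(0).round(4),w.sum())
    w=(abs(C[:,:,0]-.523)<.02)&(C[:,:,1]>-.368)&(C[:,:,1]<-.285)&(C[:,:,2]>.103)&(C[:,:,2]<.115)
    P=C[w];print("roller",len(P),P.mean(0).round(4),cv2.minEnclosingCircle(P[:,:2].astype(np.float32)))
save(b,"p5.png",(215,60,375,190),4.5)
E
```

```text
clock: 17.35
tool_pos: [0.4568, -0.1659, 0.1363]
eef_rot: [0.1, 0.995, -0.0, 0.001]
contact_force: [0.3, 0.2, -1.2]
opening: 0.156
clock: 17.85
tool_pos: [0.4553, -0.1655, 0.1726]
eef_rot: [0.1, 0.995, 0.0, -0.002]
contact_force: [0.9, -1.1, -0.5]
opening: 0.585
clock: 18.35
tool_pos: [0.3935, -0.1025, 0.2362]
eef_rot: [0.101, 0.995, 0.0, 0.001]
contact_force: [0.7, 1.0, 0.6]
opening: 0.511
pick [ 0.4549 -0.1635  0.1684] 39
roller 66 [ 0.5214 -0.3291  0.1089] ((0.5219090580940247, -0.3294298052787781), 0.012935148552060127)
pick [ 0.4581 -0.1604  0.1673] 36
roller 51 [ 0.523  -0.3287  0.1084] ((0.5223486423492432, -0.32845643162727356), 0.013696471229195595)
```

View pics/p5.png

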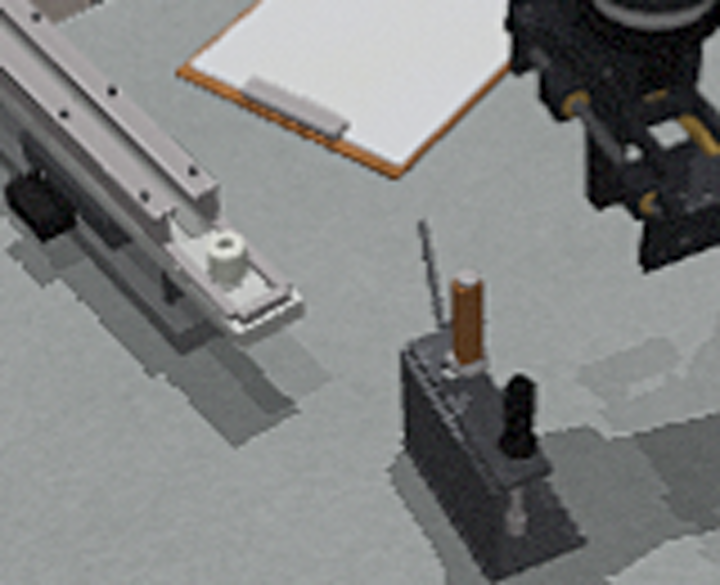

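The pick hangs in its notch at about (468,320) and the roller stands at about (228,255). I'll pick up the track roller, squeezing it along y and then x so it's centred both ways.

```bash
python3 -m inch '[[0.516,-0.914,0,0.192,36],[0.516,-0.914,0,0.192,36],[0.516,-0.914,0,0.192,36],[0.516,-0.914,0,0.192,36],[0.516,-0.914,0,0.192,36]]'; python3 -m inch '[[0.516,-0.914,0,0.192,36],[0.516,-0.914,0,0.192,36],[0.516,-0.914,0,0.192,36],[0.516,-0.914,0,0.192,36],[0.516,-0.914,0,0.192,36]]';python3 -m inch '[[0,0,-0.8,0,36],[0,0,-0.8,0,36],[0,0,-0.8,0,36],[0,0,-0.8,0,36],[0,0,0,0,36]]';python3 -m inch '[[0,0,0,0,36]]'
```

```text
clock: 18.95
tool_pos: [0.4591, -0.2191, 0.2357]
eef_rot: [0.05, 0.999, -0.0, 0.0]
contact_force: [0.4, 0.3, -0.3]
opening: 0.406
clock: 19.45
tool_pos: [0.5232, -0.3335, 0.2354]
eef_rot: [-0.0, 1.0, -0.0, -0.0]
contact_force: [1.2, 0.4, 0.6]
opening: 0.409
clock: 19.95
tool_pos: [0.521, -0.3321, 0.1528]
eef_rot: [-0.0, 1.0, 0.001, -0.003]
contact_force: [0.0, 0.1, 0.1]
opening: 0.409
clock: 20.05
tool_pos: [0.523, -0.332, 0.1558]
eef_rot: [-0.0, 1.0, 0.0, -0.0]
contact_force: [0.6, 0.2, 0.9]
opening: 0.409
```

```bash
python3 -m inch '[[0,0.04,-0.5,0,36],[0,0,-0.4,0,36],[0,0,-0.3,0,36],[0,0,0,0,36]]';python3 -m inch '[[0,0,-0.35,0,36],[0,0,0,0,30],[0,0,0,0,24],[0,0,0,0,22],[0,0,0,0,22]]' 8
python3 - <<'E'
from h import *
st=r.get_state();print(st["tool_pos"].round(4),st["opening"]*88.1)
b=snap("scene");save(b,"p6.png",(225,70,315,145),6)
E
```

```text
clock: 20.45
tool_pos: [0.5221, -0.3305, 0.1244]
eef_rot: [-0.0, 1.0, 0.0, -0.001]
contact_force: [0.1, -1.0, -0.3]
opening: 0.41
clock: 20.95
tool_pos: [0.5231, -0.3306, 0.1173]
eef_rot: [-0.0, 1.0, -0.0, 0.0]
contact_force: [0.8, 0.4, 0.3]
opening: 0.295
[ 0.5231 -0.3306  0.1173] 25.949387795189846
```

View pics/p6.png

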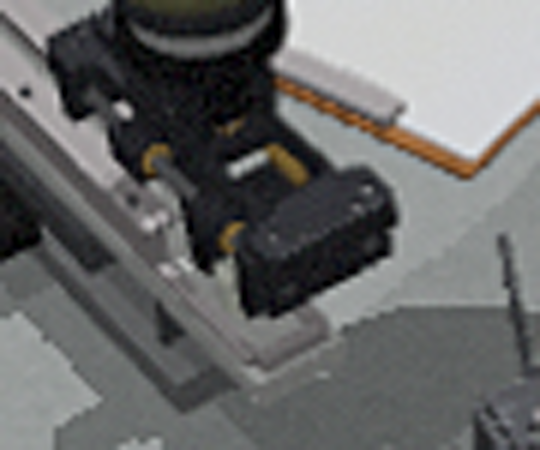

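```bash
python3 -m inch '[[0,0,0,0,36],[0,0,0,0,36],[0,0,0,-1,36],[0,0,0,-1,36],[0,0,0,-1,36]]';python3 -m inch '[[0,0,0,-1,36],[0,0,0,-1,36],[0,0,0,-1,36],[0,0,0,-1,36],[0,0,0,-1,36]]';python3 -m inch '[[0,0,0,-1,36],[0,0,0,-1,36],[0,0,0,-1,36],[0,0,0,-1,36],[0,0,0,-1,36]]';python3 -m inch '[[0,0,0,-1,36],[0,0,0,-1,36],[0,0,0,0,24],[0,0,0,0,20],[0,0,0,0,20]]' 15;python3 -m inch '[[0,0,0,0,20],[0,0,0,0,20]]'
```

```text
clock: 21.5
tool_pos: [0.5229, -0.3305, 0.117]
eef_rot: [0.158, 0.987, 0.0, 0.0]
contact_force: [0.4, 0.6, -0.6]
opening: 0.403
clock: 22.0
tool_pos: [0.523, -0.3305, 0.1171]
eef_rot: [0.408, 0.913, 0.0, 0.0]
contact_force: [0.3, -0.0, 0.1]
opening: 0.403
clock: 22.5
tool_pos: [0.523, -0.3304, 0.1171]
eef_rot: [0.631, 0.776, 0.0, 0.0]
contact_force: [0.6, -0.3, 0.9]
opening: 0.414
clock: 23.0
tool_pos: [0.523, -0.3304, 0.1171]
eef_rot: [0.706, 0.708, 0.0, 0.0]
contact_force: [0.3, 0.6, 2.0]
opening: 0.286
clock: 23.2
tool_pos: [0.523, -0.3304, 0.1171]
eef_rot: [0.707, 0.708, 0.0, 0.0]
contact_force: [-0.8, 0.3, 2.0]
opening: 0.288
```

The roller is held, centred both ways at (0.523,-0.3304). The cameras have different local biases near the dial, so I'll stand the roller on the dial's centre cap for a moment to calibrate there.

```bash
python3 -m inch '[[0,0,0.5,0,20],[0,0,1,0,20],[0,0,1,0,20],[0.22,0.994,0.4,0,20],[0.22,0.994,0,0,20]]';for i in 1 2; do python3 -m inch '[[0.22,0.994,0,0,20],[0.22,0.994,0,0,20],[0.22,0.994,0,0,20],[0.22,0.994,0,0,20],[0.22,0.994,0,0,20]]';done; python3 -m inch '[[0.22,0.994,0,0,20],[0.22,0.994,0,0,20],[0.2,0.99,0,0,20],[0.2,0.99,0,0,20],[0.2,0.99,0,0,20]]';python3 -m inch '[[0,0,0,0,20],[0,0,0,0,20]]'
```

```text
clock: 23.7
tool_pos: [0.535, -0.2816, 0.1921]
eef_rot: [0.708, 0.706, 0.001, 0.002]
contact_force: [1.0, 0.3, -0.8]
opening: 0.285
clock: 24.2
tool_pos: [0.5617, -0.1557, 0.1903]
eef_rot: [0.707, 0.707, 0.0, 0.0]
contact_force: [-0.5, -0.6, -0.8]
opening: 0.285
clock: 24.7
tool_pos: [0.5892, -0.0315, 0.1903]
eef_rot: [0.707, 0.707, 0.0, 0.0]
contact_force: [0.4, -0.2, -0.4]
opening: 0.289
clock: 25.2
tool_pos: [0.6151, 0.0925, 0.1903]
eef_rot: [0.707, 0.707, 0.0, 0.0]
contact_force: [0.6, -0.5, -0.7]
opening: 0.289
clock: 25.4
tool_pos: [0.6148, 0.0916, 0.1899]
eef_rot: [0.706, 0.708, -0.0, 0.0]
contact_force: [0.2, -0.4, 0.0]
opening: 0.292
```

```bash
python3 -m inch '[[0,0,-0.8,0,20],[0,0,-0.8,0,20],[0,0,-0.6,0,20],[0,0,-0.34,0,20],[0,0,0,0,20]]';python3 -m inch '[[0,0,-0.08,0,20],[0,0,0,0,20]]'
```

```text
clock: 25.9
tool_pos: [0.6143, 0.0905, 0.1249]
eef_rot: [0.707, 0.707, -0.001, -0.0]
contact_force: [-0.2, -0.6, -0.3]
opening: 0.285
clock: 26.1
tool_pos: [0.6153, 0.0917, 0.1246]
eef_rot: [0.707, 0.707, 0.0, 0.0]
contact_force: [0.1, -0.7, 0.1]
opening: 0.289
```

```bash
python3 -m inch '[[0,0,-0.05,0,20],[0,0,0,0,20],[0,0,0,0,28],[0,0,0,0,36],[0,0,0,0,40]]';python3 -m inch '[[0,0,0.5,0,40],[0,0,1,0,40],[0,0,1,0,40],[-0.7,-0.5,0.5,0,40],[-1,-0.5,0,0,40]]';python3 -m inch '[[-1,-0.5,0,0,40],[-1,-0.5,0,0,40],[-1,-0.5,0,0,40],[-1,-0.5,0,0,40],[-1,-0.5,0,0,40]]'
cat > meas2.py <<'E'
from h import *
import pickle
a=snap("top");b=snap("scene");pickle.dump((a,b),open("s2.pkl","wb"))
for nm,s in(("top",a),("scene",b)):
    C=cloud(s);Z=C[:,:,2];H,W=Z.shape;v,u=np.mgrid[:H,:W];uv=np.c_[u.ravel(),v.ravel()];g=s["pixels"].mean(2)
    print(nm)
    D=np.hypot(C[:,:,0]-.615,C[:,:,1]-.092)<.1
    for lo in(.1,):
        n,l,st,ce=cv2.connectedComponentsWithStats((D&(Z>lo)&(Z<.125)).astype(np.uint8))
        for i in range(1,n):
            if st[i,4]>10:
                zt=np.median(Z[l==i]);zt=.115 if zt>.1125 else .109
                q=(l==i)&(Z>zt-.004)
                P=onplane(s,np.c_[np.where(q)][:,::-1],zt)[:,:2].astype(np.float32);print("roller",q.sum(),zt,P.mean(0).round(4),np.round(cv2.minEnclosingCircle(P)[0],4))
    # nest block dark masks: outer contour hull at plane .095, bounding by known 44mm square
    Q=onplane(s,uv,.095).reshape(H,W,3)
    c0=np.array([.6133,.0912]) if nm=="top" else np.array([.6175,.0936])
    tt=np.radians(-6.6)
    for k in (0,3,4):
        t=tt+k*np.pi/3;e=np.array([np.cos(t),np.sin(t)]);f=np.array([-e[1],e[0]])
        d=Q[:,:,:2]-(c0+.072*e);x=d@e;y=d@f
        w=(abs(x)<.03)&(abs(y)<.03)
        hole=w&(np.hypot(x,y)<.017)&(g>130)&(Z<.09)
        P=onplane(s,np.c_[np.where(hole)][:,::-1],.085)[:,:2]
        dark=w&(g<105)
        print("nest k",k,"floor mean",hole.sum(),P.mean(0).round(4),"dark centroid",Q[dark][:,:2].mean(0).round(4),"rect",np.round(cv2.minAreaRect(Q[dark][:,:2].astype(np.float32))[0],4),"nominal",(c0+.072*e).round(4))
E
python3 meas2.py
```

```text
clock: 26.6
tool_pos: [0.6149, 0.0916, 0.1228]
eef_rot: [0.707, 0.707, 0.0, 0.0]
contact_force: [-0.3, -0.6, -0.1]
opening: 0.451
clock: 27.1
tool_pos: [0.5744, 0.0675, 0.2007]
eef_rot: [0.707, 0.707, 0.003, 0.002]
contact_force: [0.0, -0.2, 0.6]
opening: 0.451
clock: 27.6
tool_pos: [0.4468, 0.0037, 0.1987]
eef_rot: [0.707, 0.707, 0.001, 0.001]
contact_force: [0.6, -0.3, 0.4]
opening: 0.451
top
roller 57 0.109 [0.6563 0.1483] [0.656  0.1483]
roller 57 0.109 [0.641  0.0243] [0.641 0.025]
roller 59 0.115 [0.6149 0.0918] [0.6147 0.0923]
roller 57 0.109 [0.5851 0.1569] [0.5851 0.1565]
nest k 0 floor mean 87 [0.6857 0.0829] dark centroid [0.6875 0.0832] rect [0.6893 0.0815] nominal [0.6848 0.0829]
nest k 3 floor mean 67 [0.5403 0.1014] dark centroid [0.5427 0.0956] rect [0.5372 0.0961] nominal [0.5418 0.0995]
nest k 4 floor mean 62 [0.57   0.0337] dark centroid [0.5627 0.0319] rect [0.5644 0.0325] nominal [0.5704 0.0334]
scene
roller 70 0.109 [0.6436 0.0265] [0.6452 0.0264]
roller 71 0.115 [0.6177 0.0943] [0.6178 0.0942]
roller 80 0.109 [0.5879 0.1595] [0.5879 0.1591]
roller 82 0.109 [0.6592 0.1504] [0.6589 0.1508]
nest k 0 floor mean 88 [0.6859 0.0809] dark centroid [0.6909 0.0854] rect [0.6932 0.0871] nominal [0.689  0.0853]
nest k 3 floor mean 75 [0.5418 0.0989] dark centroid [0.5444 0.1007] rect [0.5427 0.0996] nominal [0.546  0.1019]
nest k 4 floor mean 68 [0.5703 0.0321] dark centroid [0.5738 0.0368] rect [0.5731 0.0361] nominal [0.5746 0.0358]
```

Here the top view agrees with the robot to 0.2 mm, and the scene bias is (2.7, 2.7) mm. The seated rollers give a dial centre of (0.6131,0.0905) and a phase of −7.1°. So nest3 is at (0.6845,0.0816), nest0 at (0.5417,0.0994) and nest1 at (0.5697,0.0331). Taking the roller to nest0.

```bash
python3 -m inch '[[1,0.5,0,0,40],[1,0.5,0,0,40],[1,0.5,0,0,40],[1,0.5,0,0,40],[1,0.5,0,0,40]]';python3 -m inch '[[1,0.5,0,0,40],[0.7,0.5,0,0,40],[0,0,0,0,40],[0,0,-1,0,40],[0,0,-1,0,40]]';python3 -m inch '[[0,0,-0.5,0,40],[0,0,-0.3,0,40],[0,0,-0.2,0,40],[0,0,0,0,28],[0,0,0,0,20]]' 15;python3 -m inch '[[0,0,0,0,20],[0,0,0,0,20]]';python3 -m inch '[[0,0,0.5,0,20],[0,0,0.5,0,20],[-0.93,0.1,0,0,20],[-1,0.1,0,0,20],[-1,0.11,0,0,20]]';python3 -m inch '[[0,0,0,0,20],[0,0,0,0,20]]'
```

```text
clock: 28.2
tool_pos: [0.5742, 0.0677, 0.1987]
eef_rot: [0.707, 0.707, 0.001, 0.0]
contact_force: [0.5, 0.1, 0.8]
opening: 0.456
clock: 28.7
tool_pos: [0.6152, 0.0915, 0.1483]
eef_rot: [0.707, 0.707, 0.001, 0.001]
contact_force: [-0.5, 0.6, -1.0]
opening: 0.455
clock: 29.2
tool_pos: [0.6154, 0.0918, 0.1235]
eef_rot: [0.707, 0.707, 0.001, 0.0]
contact_force: [-0.5, -0.1, -0.4]
opening: 0.297
clock: 29.4
tool_pos: [0.6154, 0.0918, 0.1235]
eef_rot: [0.707, 0.707, 0.001, 0.0]
contact_force: [0.4, -0.2, 2.0]
opening: 0.288
clock: 29.9
tool_pos: [0.5414, 0.0996, 0.1491]
eef_rot: [0.707, 0.707, 0.001, 0.0]
contact_force: [0.2, 1.0, 0.6]
opening: 0.287
clock: 30.1
tool_pos: [0.5424, 0.0996, 0.1489]
eef_rot: [0.707, 0.708, 0.001, 0.001]
contact_force: [0.6, 0.3, -0.2]
opening: 0.289
```

```bash
python3 -m inch '[[-0.03,0,-0.5,0,20],[0,0,-0.4,0,20],[0,0,-0.2,0,20],[0,0,-0.12,0,20],[0,0,0,0,20]]';python3 -m inch '[[0,0,-0.03,0,20],[0,0,0,0,20]]'
```

```text
clock: 30.6
tool_pos: [0.5407, 0.0991, 0.117]
eef_rot: [0.707, 0.707, -0.001, 0.0]
contact_force: [-0.4, -0.6, 2.9]
opening: 0.286
clock: 30.8
tool_pos: [0.5406, 0.0991, 0.1169]
eef_rot: [0.707, 0.707, -0.001, 0.0]
contact_force: [-2.7, -1.5, 9.2]
opening: 0.284
```

```bash
python3 -m inch '[[0,0,0,0,26],[0,0,0,0,34],[0,0,0,0,38],[0,0,0.5,0,40],[0,0,1,0,40]]';python3 -m inch '[[0,0,1,0,40],[-0.337,0.951,0,0,40],[-0.337,0.951,0,0,40],[-0.337,0.951,0,0,40],[-0.337,0.951,0,0,40]]';python3 -m inch '[[-0.337,0.951,0,0,40],[-0.337,0.951,0,0,40],[-0.337,0.951,0,0,40],[-0.337,0.951,0,0,40],[-0.337,0.951,0,0,40]]';python3 -m inch '[[0,0,-0.5,0,40],[0,0,-1,0,40],[0,0,-1,0,40],[0,0,-1,0,40],[0,0,-0.7,0,40]]';python3 -m inch '[[0,0,0,0,40],[0,0,0,0,40]]'
python3 - <<'E'
from h import *
s=snap("top");b=snap("scene")
for s in(s,b):
    C=cloud(s);Z=C[:,:,2]
    D=np.hypot(C[:,:,0]-.6131,C[:,:,1]-.0905)<.1
    n,l,st,ce=cv2.connectedComponentsWithStats((D&(Z>.1)&(Z<.125)).astype(np.uint8))
    for i in range(1,n):
        if st[i,4]>10:
            q=(l==i)&(Z>.105);P=onplane(s,np.c_[np.where(q)][:,::-1],.109);print(q.sum(),np.median(Z[q]).round(4),P.mean(0).round(4)[:2])
E
```

```text
clock: 31.3
tool_pos: [0.5399, 0.0991, 0.1535]
eef_rot: [0.707, 0.707, -0.001, -0.001]
contact_force: [-0.2, -0.6, -0.6]
opening: 0.458
clock: 31.8
tool_pos: [0.5071, 0.1954, 0.1799]
eef_rot: [0.707, 0.707, 0.001, 0.0]
contact_force: [0.4, -0.1, -0.5]
opening: 0.454
clock: 32.3
tool_pos: [0.4648, 0.3145, 0.1798]
eef_rot: [0.707, 0.707, 0.0, -0.0]
contact_force: [0.7, -0.5, 0.5]
opening: 0.456
clock: 32.8
tool_pos: [0.4651, 0.3116, 0.0724]
eef_rot: [0.707, 0.707, -0.001, 0.0]
contact_force: [0.4, 1.2, 0.4]
opening: 0.453
clock: 33.0
tool_pos: [0.4654, 0.3127, 0.0742]
eef_rot: [0.707, 0.707, -0.0, 0.0]
contact_force: [-0.4, 0.8, -0.6]
opening: 0.455
56 0.109 [0.6566 0.1484]
58 0.1092 [0.6407 0.0247]
57 0.1087 [0.5852 0.1572]
55 0.1087 [0.5409 0.0997]
71 0.1084 [0.5433 0.1012]
73 0.1088 [0.644  0.0266]
80 0.1085 [0.5881 0.1591]
80 0.1091 [0.6593 0.1506]
```

The roller is seated in nest0 at the same height as the others. Now the first tray roller.

```bash
python3 -m inch '[[0,0,-0.5,0,40],[0,0,-0.4,0,40],[0,0,0,0,40]]';python3 -m inch '[[0,0,-0.35,0,40],[0,0,-0.25,0,40],[0,0,0,0,28],[0,0,0,0,20],[0,0,0,0,20]]' 8;python3 -m inch '[[0,0,0,0,20],[0,0,0,0,20]]'
```

```text
clock: 33.4
tool_pos: [0.4644, 0.3126, 0.0501]
eef_rot: [0.707, 0.707, -0.001, 0.0]
contact_force: [0.0, 0.1, -0.3]
opening: 0.452
clock: 33.9
tool_pos: [0.4652, 0.3134, 0.0366]
eef_rot: [0.707, 0.707, 0.0, 0.0]
contact_force: [0.2, -0.1, -0.7]
opening: 0.29
clock: 34.1
tool_pos: [0.4652, 0.3134, 0.0367]
eef_rot: [0.707, 0.707, 0.0, 0.0]
contact_force: [0.1, 0.2, -0.2]
opening: 0.293
```

```bash
python3 -m inch '[[0,0,0,0,30],[0,0,0,0,38],[0,0,0,1,38],[0,0,0,1,38],[0,0,0,1,38]]';python3 -m inch '[[0,0,0,1,38],[0,0,0,1,38],[0,0,0,1,38],[0,0,0,1,38],[0,0,0,1,38]]';python3 -m inch '[[0,0,0,1,38],[0,0,0,1,38],[0,0,0,1,38],[0,0,0,1,38],[0,0,0,1,38]]';python3 -m inch '[[0,0,0,1,38],[0,0,0,1,38],[0,0,0,0,24],[0,0,0,0,20],[0,0,0,0,20]]' 15;python3 -m inch '[[0,0,0,0,20],[0,0,0,0,20]]'
```

```text
clock: 34.6
tool_pos: [0.4651, 0.3134, 0.0366]
eef_rot: [0.586, 0.811, 0.0, 0.0]
contact_force: [0.7, 0.3, -0.3]
opening: 0.433
clock: 35.1
tool_pos: [0.4652, 0.3132, 0.0365]
eef_rot: [0.356, 0.934, 0.0, 0.0]
contact_force: [-0.0, 0.1, 0.9]
opening: 0.428
clock: 35.6
tool_pos: [0.4652, 0.3132, 0.0365]
eef_rot: [0.102, 0.995, -0.0, 0.0]
contact_force: [-0.5, -0.6, 0.5]
opening: 0.432
clock: 36.1
tool_pos: [0.4651, 0.3133, 0.0365]
eef_rot: [0.001, 1.0, -0.0, 0.0]
contact_force: [0.2, -0.4, 0.0]
opening: 0.287
clock: 36.3
tool_pos: [0.4651, 0.3134, 0.0365]
eef_rot: [-0.0, 1.0, -0.0, 0.0]
contact_force: [0.1, 0.6, 0.8]
opening: 0.286
```

```bash
python3 -m inch '[[0,0,0.6,0,20],[0,0,1,0,20],[0,0,1,0,20],[0,0,1,0,20],[0,0,1,0,20]]';python3 -m inch '[[0.348,-0.934,0.6,0,20],[0.348,-0.934,0,0,20],[0.348,-0.934,0,0,20],[0.348,-0.934,0,0,20],[0.348,-0.934,0,0,20]]';python3 -m inch '[[0.348,-0.934,0,0,20],[0.348,-0.934,0,0,20],[0.348,-0.934,0,0,20],[0.348,-0.934,0,0,20],[0.348,-0.934,0,0,20]]';python3 -m inch '[[0.348,-0.934,0,0,20],[0.348,-0.934,0,0,20],[0,0,0,0,20],[0,0,0,0,20]]'
```

```text
clock: 36.8
tool_pos: [0.4648, 0.3134, 0.1536]
eef_rot: [-0.0, 1.0, 0.0, 0.0]
contact_force: [0.2, -0.2, 0.0]
opening: 0.288
clock: 37.3
tool_pos: [0.5088, 0.1957, 0.1677]
eef_rot: [-0.0, 1.0, 0.0, 0.0]
contact_force: [0.1, 0.5, 0.0]
opening: 0.288
clock: 37.8
tool_pos: [0.5523, 0.079, 0.1676]
eef_rot: [-0.0, 1.0, 0.0, 0.0]
contact_force: [0.7, -0.1, -0.6]
opening: 0.286
clock: 38.2
tool_pos: [0.5693, 0.0332, 0.1673]
eef_rot: [0.0, 1.0, 0.0, 0.0]
contact_force: [-0.0, 0.4, -1.3]
opening: 0.287
```

```bash
python3 -m inch '[[0.01,0,-0.7,0,20],[0,0,-0.6,0,20],[0,0,-0.4,0,20],[0,0,-0.23,0,20],[0,0,0,0,20]]';python3 -m inch '[[0,0,-0.04,0,20],[0,0,0,0,20]]'
```

```text
clock: 38.7
tool_pos: [0.5691, 0.0337, 0.1174]
eef_rot: [-0.001, 1.0, -0.0, -0.001]
contact_force: [-0.7, 0.9, -0.4]
opening: 0.288
clock: 38.9
tool_pos: [0.5696, 0.0335, 0.1171]
eef_rot: [-0.001, 1.0, 0.0, -0.0]
contact_force: [0.2, 0.8, 0.8]
opening: 0.288
```

```bash
python3 -m inch '[[0,0,-0.04,0,20],[0,0,0,0,20]]'
```

```text
clock: 39.1
tool_pos: [0.5697, 0.0335, 0.117]
eef_rot: [-0.001, 1.0, 0.0, 0.0]
contact_force: [-2.6, -0.7, 6.8]
opening: 0.284
```

```bash
python3 -m inch '[[0,0,0,0,26],[0,0,0,0,34],[0,0,0,0,38],[0,0,0.5,0,40],[0,0,0.9,0,40]]';python3 -m inch '[[0,0,0.9,0,40],[-0.152,0.947,0,0,40],[-0.152,0.947,0,0,40],[-0.152,0.947,0,0,40],[-0.152,0.947,0,0,40]]';python3 -m inch '[[-0.152,0.947,0,0,40],[-0.152,0.947,0,0,40],[-0.152,0.947,0,0,40],[-0.152,0.947,0,0,40],[-0.152,0.947,0,0,40]]';python3 -m inch '[[-0.152,0.947,0,0,40],[-0.152,0.947,0,0,40],[-0.152,0.947,-0.5,0,40],[0,0,-1,0,40],[0,0,-1,0,40]]';python3 -m inch '[[0,0,-1,0,40],[0,0,-0.5,0,40],[0,0,-0.2,0,40],[0,0,0,0,40],[0,0,0,0,40]]'
python3 - <<'E'
from h import *
s=snap("top");b=snap("scene")
for s in(s,b):
    C=cloud(s);Z=C[:,:,2]
    D=np.hypot(C[:,:,0]-.6131,C[:,:,1]-.0905)<.1
    n,l,st,ce=cv2.connectedComponentsWithStats((D&(Z>.1)&(Z<.125)).astype(np.uint8))
    for i in range(1,n):
        if st[i,4]>10:
            q=(l==i)&(Z>.105);P=onplane(s,np.c_[np.where(q)][:,::-1],.109);print(q.sum(),np.median(Z[q]).round(4),P.mean(0).round(4)[:2])
E
```

```text
clock: 39.6
tool_pos: [0.5688, 0.0328, 0.1509]
eef_rot: [-0.0, 1.0, -0.0, -0.001]
contact_force: [-0.4, 0.0, 0.1]
opening: 0.455
clock: 40.1
tool_pos: [0.5545, 0.1288, 0.1747]
eef_rot: [-0.0, 1.0, 0.0, 0.0]
contact_force: [0.3, -0.3, 0.2]
opening: 0.456
clock: 40.6
tool_pos: [0.5354, 0.2473, 0.1746]
eef_rot: [-0.0, 1.0, 0.0, 0.0]
contact_force: [0.3, 0.6, 0.6]
opening: 0.459
clock: 41.1
tool_pos: [0.5241, 0.3189, 0.1118]
eef_rot: [-0.001, 1.0, 0.001, 0.001]
contact_force: [0.2, -0.4, 0.6]
opening: 0.458
clock: 41.6
tool_pos: [0.5246, 0.3179, 0.0699]
eef_rot: [-0.0, 1.0, 0.001, 0.001]
contact_force: [-0.2, -1.3, -0.5]
opening: 0.453
56 0.109 [0.6567 0.1484]
59 0.1088 [0.6412 0.0246]
58 0.1094 [0.5853 0.157 ]
57 0.1092 [0.569 0.035]
54 0.1091 [0.5407 0.0996]
69 0.1086 [0.5719 0.0365]
75 0.1083 [0.5439 0.1018]
75 0.1089 [0.644  0.0271]
78 0.1087 [0.5881 0.1592]
79 0.1089 [0.6591 0.1506]
```

```bash
python3 -m inch '[[0,0,-0.5,0,40],[0,0,-0.25,0,40],[0,0,0,0,40]]';python3 -m inch '[[0,0,-0.35,0,40],[0,0,-0.23,0,40],[0,0,0,0,28],[0,0,0,0,20],[0,0,0,0,20]]' 8;python3 -m inch '[[0,0,0,0,20],[0,0,0,0,20]]'
```

```text
clock: 42.0
tool_pos: [0.5235, 0.3164, 0.0486]
eef_rot: [-0.0, 1.0, -0.001, -0.001]
contact_force: [0.1, -0.6, -0.5]
opening: 0.455
clock: 42.5
tool_pos: [0.5242, 0.3174, 0.0357]
eef_rot: [-0.0, 1.0, 0.0, 0.0]
contact_force: [0.3, -0.6, -0.7]
opening: 0.293
clock: 42.7
tool_pos: [0.5242, 0.3173, 0.0357]
eef_rot: [-0.0, 1.0, 0.0, 0.0]
contact_force: [-0.5, -0.2, -0.1]
opening: 0.289
```

```bash
python3 -m inch '[[0,0,0,0,30],[0,0,0,0,38],[0,0,0,-1,38],[0,0,0,-1,38],[0,0,0,-1,38]]';python3 -m inch '[[0,0,0,-1,38],[0,0,0,-1,38],[0,0,0,-1,38],[0,0,0,-1,38],[0,0,0,-1,38]]';python3 -m inch '[[0,0,0,-1,38],[0,0,0,-1,38],[0,0,0,-1,38],[0,0,0,-1,38],[0,0,0,-1,38]]';python3 -m inch '[[0,0,0,-1,38],[0,0,0,-1,38],[0,0,0,0,24],[0,0,0,0,20],[0,0,0,0,20]]' 15;python3 -m inch '[[0,0,0,0,20],[0,0,0,0,20]]'
```

```text
clock: 43.2
tool_pos: [0.5241, 0.3173, 0.0355]
eef_rot: [0.158, 0.987, 0.0, -0.0]
contact_force: [-1.4, -0.1, -0.2]
opening: 0.434
clock: 43.7
tool_pos: [0.5241, 0.3173, 0.0356]
eef_rot: [0.408, 0.913, 0.0, -0.0]
contact_force: [-0.1, 0.7, 0.1]
opening: 0.429
clock: 44.2
tool_pos: [0.524, 0.3175, 0.0356]
eef_rot: [0.631, 0.776, 0.0, -0.0]
contact_force: [-0.1, -0.6, -0.2]
opening: 0.43
clock: 44.7
tool_pos: [0.5241, 0.3174, 0.0356]
eef_rot: [0.706, 0.708, 0.0, -0.0]
contact_force: [-0.5, 0.1, 1.7]
opening: 0.283
clock: 44.9
tool_pos: [0.5241, 0.3174, 0.0356]
eef_rot: [0.707, 0.708, 0.0, -0.0]
contact_force: [-0.8, 0.4, 1.0]
opening: 0.289
```

```bash
python3 -m inch '[[0,0,0.6,0,20],[0,0,1,0,20],[0,0,1,0,20],[0,0,1,0,20],[0,0,1,0,20]]';python3 -m inch '[[0.642,-0.943,0.7,0,20],[0.642,-0.943,0,0,20],[0.642,-0.943,0,0,20],[0.642,-0.943,0,0,20],[0.642,-0.943,0,0,20]]';python3 -m inch '[[0.642,-0.943,0,0,20],[0.642,-0.943,0,0,20],[0.642,-0.943,0,0,20],[0.642,-0.943,0,0,20],[0.642,-0.943,0,0,20]]';python3 -m inch '[[0,0,0,0,20],[0,0,0,0,20]]'
```

```text
clock: 45.4
tool_pos: [0.5242, 0.317, 0.1525]
eef_rot: [0.707, 0.707, 0.0, 0.0]
contact_force: [0.4, 0.4, -0.7]
opening: 0.286
clock: 45.9
tool_pos: [0.605, 0.198, 0.1691]
eef_rot: [0.707, 0.707, 0.0, 0.0]
contact_force: [-0.1, 0.3, -0.2]
opening: 0.288
clock: 46.4
tool_pos: [0.6851, 0.0801, 0.1691]
eef_rot: [0.707, 0.707, 0.0, 0.0]
contact_force: [0.6, 1.0, -0.0]
opening: 0.285
clock: 46.6
tool_pos: [0.6845, 0.081, 0.1685]
eef_rot: [0.707, 0.707, 0.0, -0.0]
contact_force: [-0.0, 1.3, -0.3]
opening: 0.288
```

```bash
python3 -m inch '[[0,0.02,-0.7,0,20],[0,0,-0.6,0,20],[0,0,-0.4,0,20],[0,0,-0.3,0,20],[0,0,0,0,20]]';python3 -m inch '[[0,0,-0.05,0,20],[0,0,0,0,20]]'
```

```text
clock: 47.1
tool_pos: [0.6841, 0.0826, 0.1173]
eef_rot: [0.707, 0.708, -0.0, -0.0]
contact_force: [-0.4, 0.2, -1.1]
opening: 0.286
clock: 47.3
tool_pos: [0.6848, 0.0822, 0.1168]
eef_rot: [0.707, 0.707, 0.0, 0.0]
contact_force: [0.8, -0.9, 0.5]
opening: 0.288
```

```bash
python3 -m inch '[[0,0,-0.04,0,20],[0,0,0,0,20]]'
```

```text
clock: 47.5
tool_pos: [0.6849, 0.0821, 0.1166]
eef_rot: [0.707, 0.707, 0.0, 0.0]
contact_force: [-1.8, -0.9, 5.1]
opening: 0.291
```

Contact at the expected depth. Releasing, retracting and checking everything.

```bash
python3 -m inch '[[0,0,0,0,26],[0,0,0,0,34],[0,0,0,0,38],[0,0,0.5,0,40],[0,0,1,0,40]]';python3 -m inch '[[0,0,1,0,40],[0,0,1,0,40],[-1,-0.4,0,0,40],[-1,-0.4,0,0,40],[-1,-0.4,0,0,40]]';python3 -m inch '[[-1,-0.4,0,0,40],[-1,-0.4,0,0,40],[-1,-0.4,0,0,40],[-1,-0.4,0,0,40],[-1,-0.4,0,0,40]]';python3 -m inch '[[-1,-0.4,0,0,40],[-1,0.1,0,0,40],[-1,0.1,0,0,40],[0,0,0,0,40]]'
python3 - <<'E'
from h import *
a=snap("top");b=snap("scene");save(b,"p7.png",(210,60,480,340),2.1)
for s in(a,b):
    C=cloud(s);Z=C[:,:,2]
    D=np.hypot(C[:,:,0]-.6131,C[:,:,1]-.0905)<.105
    n,l,st,ce=cv2.connectedComponentsWithStats((D&(Z>.1)&(Z<.125)).astype(np.uint8))
    for i in range(1,n):
        if st[i,4]>10:
            q=(l==i)&(Z>.105);P=onplane(s,np.c_[np.where(q)][:,::-1],.109);print(q.sum(),np.percentile(Z[q],[10,50,90]).round(4),P.mean(0).round(4)[:2])
    w=(abs(C[:,:,0]-.46)<.025)&(abs(C[:,:,1]+.164)<.025)&(C[:,:,2]>.159);print("pick",C[w].mean(0).round(4),w.sum())
E
```

```text
clock: 48.0
tool_pos: [0.6833, 0.0815, 0.1521]
eef_rot: [0.707, 0.707, -0.002, -0.001]
contact_force: [0.6, 0.3, 0.0]
opening: 0.452
clock: 48.5
tool_pos: [0.609, 0.0518, 0.2043]
eef_rot: [0.707, 0.707, 0.001, 0.0]
contact_force: [-0.3, 0.5, 0.6]
opening: 0.457
clock: 49.0
tool_pos: [0.484, 0.0017, 0.2041]
eef_rot: [0.707, 0.707, 0.001, 0.001]
contact_force: [-0.5, -0.6, 0.3]
opening: 0.458
clock: 49.4
tool_pos: [0.4064, -0.0034, 0.2039]
eef_rot: [0.706, 0.708, -0.002, -0.0]
contact_force: [0.9, -0.2, -0.4]
opening: 0.452
55 [0.1064 0.109  0.1117] [0.6845 0.0834]
58 [0.106  0.1087 0.1119] [0.6564 0.1483]
55 [0.1072 0.1088 0.1116] [0.6416 0.025 ]
58 [0.1066 0.1089 0.1119] [0.5853 0.157 ]
58 [0.1066 0.1096 0.1116] [0.5691 0.0351]
58 [0.1064 0.109  0.1123] [0.5409 0.0995]
pick [ 0.4549 -0.1634  0.1673] 40
71 [0.1061 0.1091 0.1108] [0.5723 0.0368]
72 [0.1065 0.1085 0.1109] [0.5434 0.1017]
73 [0.1059 0.1085 0.1106] [0.6438 0.0271]
78 [0.1066 0.1089 0.1109] [0.5879 0.1592]
76 [0.107  0.1096 0.1118] [0.6871 0.0849]
82 [0.1066 0.1089 0.1106] [0.6595 0.1507]
pick [ 0.4578 -0.1601  0.1664] 41
```

View pics/p7.png

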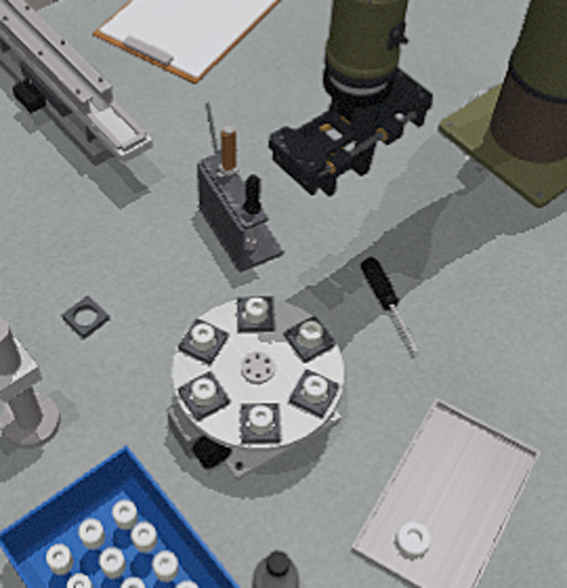

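All six nests are filled at equal height, with the dial at about (258,368). The pick hangs in its notch at about (230,150), the plug is still in the tray and the arm is clear. Handing in.

```bash
python3 -c "
from h import *
print(r.finish_job(), r.get_state()['clock'])"
```

```text
the job is handed in; nothing more can be done
the job is handed in; nothing more can be done
```

The job is done and handed in, with the robot's clock at about 49.5 s of the 72 s allowed; no verdict was reported. I drew the stranded roller onto the open track with the pick's foot and hung the pick back in its notch. Each roller was squeezed from two directions to centre it, then seated in a nest: the stranded one in nest0 and the two tray rollers in nest1 and nest3.

**Rollers:** The last pictures show all six rollers with median top heights of 108.5–109.6 mm (nominal 109 mm). The three I placed are within about 2 mm of my nest positions, and the three already there moved less than 1 mm.

**Pick, plug and bottle:** The pick's handle top is within about 3 mm of where it hung at the start, at the same height. The plug and oil bottle look untouched in the picture; I did not measure them again.

**What disagreed:**
- **Cameras:** The two cameras differed by up to 5 mm. I corrected for this at the dial by standing a roller on its centre cap at a known position.
- **Re-grip:** My first grip on the pick would have run joint 7 near its limit, so I put it back and re-gripped it half a turn round. Setting it down pressed on the shelf with about 64 N at the wrist, under the 120 N limit; I used smaller steps after that.

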